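Load a dry-bath heater by tipping its tube blocks over the step

TASK

Get the dry-bath heater ready: first move the tube rack and the two jars out of the bath into the steel tray and leave them there. Then push every metal block off the ledge so that it tumbles over the step and lies flat in the bath with its tube wells facing up; tip the blocks, do not lift them into the air. When all lie in the bath, slide the clear cover fully shut and then press the start button, leaving the two culture bottles where they are.

Things in the scene. Friction and masses are not known exactly. Their poses are not given: they have to be found in the camera images.
- heater: White dry-bath heater, fixed on the bench. Origin on the bench (z = 0) under the bath's centre; own x runs from ledge across bath (roughly away from the robot), y left, z up. Beyond the bath a housing, top at z 78 mm, x 65 to 230 mm, on which the open cover is parked. On its right a deck, top z 55 mm, y -165 to -235, x -100 to 100 mm, with the start button.
- bath_floor (a point): Centre of the sunken bath's steel floor, 30 mm above the bench. Floor reaches +-65 mm along heater x and +-157 mm along heater y. Its side walls are 8 mm thick with tops 78 mm above the bench.
- step_edge (a point): Middle of the ledge's top edge at the step, heater x -65 mm. The flat ledge, 55 mm above the bench, runs 80 mm back from here (heater x -65 to -145) and 165 mm to each side; its back and ends are open to the bench. Here a plain upright 25 mm step drops to the bath floor. Blocks stand on the ledge in four lanes 75 mm apart.
- cover (a joint): Clear flat sliding cover of the bath (145 x 330 x 5 mm, top at z 86 mm), slides level along the heater's -x: 0 = fully open, parked on the housing; 0.155 = against its stop, bath fully covered. Starts at 0 to 0.015, clear of the bath. Friction about 2 N; stays where it is left.
- cover_bar (a point): Top centre of the cover's black grip bar: 12 mm thick (heater x), 110 mm long (heater y), 32 mm tall, so its top is 118 mm above the bench. At heater x = 100 mm minus the joint value of the cover, y = 0. Can be pinched from above or pushed.
- start (a joint): Travel of the round white spring push button on the deck, pressed straight down: 0 = up, 0.006 m = fully down (about 5 N); springs back. It counts as pressed beyond 0.004.
- start_top (a point): Centre of the top of the start button (30 mm across).
- tray: Shallow steel instrument tray, fixed to the bench, 206 (own x) x 156 (own y) mm, walls 3 mm thick and 12 mm high, floor 3 mm. Origin at the centre of its underside.
- rack: Small white plastic tube rack, 36 (own x) x 66 (own y) x 50 mm (own z), 0.07 kg, empty, open at its long sides between a 6 mm base and a 10 mm top plate. Origin at its centre. Stands upright in the bath at the start, long side roughly along heater y.
- jar1: Squat amber jar with white cap, 40 mm across (glass 38), 40 mm tall along own z, 0.07 kg; jar1 and jar2 are alike. Origin at its centre. Stands upright in the bath at the start.
- jar2: Squat amber jar with white cap, 40 mm across (glass 38), 40 mm tall along own z, 0.07 kg; jar1 and jar2 are alike. Origin at its centre. Stands upright in the bath at the start.
- bottle_a: Bystander: culture bottle, 42 mm across, 120 mm tall; origin at the centre of its underside.
- bottle_b: Bystander: culture bottle, 42 mm across, 120 mm tall; origin at the centre of its underside.
- block1: Aluminium tube block, 40 (own x) x 46 (own y) x 64 mm (own z), 0.2 to 0.33 kg; may be absent. Six dark tube wells (flush, 14 mm) on its own -x face. Origin at its centre. Starts standing on end on the ledge, own z up, wells facing back (heater -x). Tipped a quarter turn forward (heater +x) over the step, it lies 40 mm high, wells up.
- block2: Aluminium tube block, 40 (own x) x 46 (own y) x 64 mm (own z), 0.2 to 0.33 kg; may be absent. Six dark tube wells (flush, 14 mm) on its own -x face. Origin at its centre. Starts standing on end on the ledge, own z up, wells facing back (heater -x). Tipped a quarter turn forward (heater +x) over the step, it lies 40 mm high, wells up.
- block3: Aluminium tube block, 40 (own x) x 46 (own y) x 64 mm (own z), 0.2 to 0.33 kg; may be absent. Six dark tube wells (flush, 14 mm) on its own -x face. Origin at its centre. Starts standing on end on the ledge, own z up, wells facing back (heater -x). Tipped a quarter turn forward (heater +x) over the step, it lies 40 mm high, wells up.
- block4: Aluminium tube block, 40 (own x) x 46 (own y) x 64 mm (own z), 0.2 to 0.33 kg; may be absent. Six dark tube wells (flush, 14 mm) on its own -x face. Origin at its centre. Starts standing on end on the ledge, own z up, wells facing back (heater -x). Tipped a quarter turn forward (heater +x) over the step, it lies 40 mm high, wells up.
Not all that is in view belongs to the job. Leave any turquoise look-alike of the block3 alone.

How it is judged:
On the way, in this order (a step that is already met when the one before it is completed fails the run):
1. the rack and both jars lie in the steel tray, let go (x of rack in the frame of tray between -0.095 and 0.095 m and y of rack in the frame of tray between -0.07 and 0.07 m and height (world z) of each of rack, jar1, jar2 below 0.055 m and contact force between the fingers and rack below 0.3 N and linear speed of each of rack, jar1, jar2 below 0.03 m/s and x of jar1 in the frame of tray between -0.095 and 0.095 m and y of jar1 in the frame of tray between -0.07 and 0.07 m and contact force between the fingers and jar1 below 0.3 N and x of jar2 in the frame of tray between -0.095 and 0.095 m and y of jar2 in the frame of tray between -0.07 and 0.07 m and contact force between the fingers and jar2 below 0.3 N), for 0.2 s.
2. every block lies flat in the bath, wells up (x of block1 in the frame of heater between -0.06 and 0.06 m and y of block1 in the frame of heater between -0.15 and 0.15 m and height (world z) of block1 between 0.042 and 0.058 m and angle between each of block1, block2, block3, block4's own x axis and vertical above 3.02 rad and linear speed of each of block1, block2, block3, block4 below 0.03 m/s and x of block2 in the frame of heater between -0.06 and 0.06 m and y of block2 in the frame of heater between -0.15 and 0.15 m and height (world z) of block2 between 0.042 and 0.058 m and x of block3 in the frame of heater between -0.06 and 0.06 m and y of block3 in the frame of heater between -0.15 and 0.15 m and height (world z) of block3 between 0.042 and 0.058 m and x of block4 in the frame of heater between -0.06 and 0.06 m and y of block4 in the frame of heater between -0.15 and 0.15 m and height (world z) of block4 between 0.042 and 0.058 m), for 0.2 s.
3. the cover is slid shut over the blocks (all of step 2 and value of joint cover above 0.145 m), for 0.2 s.
4. the start button is pressed with the cover shut (value of joint cover above 0.145 m and value of joint start above 0.004 m), for 0.05 s.
At the end, for the whole second after the job is handed in: Rack and jars rest in the tray (centre within 95 mm lengthwise, 70 mm across of its centre, any way up), every block present lies at rest on the bath floor, wells up within 7 degrees, and the cover is shut to within 10 mm of its stop; the button was pressed after that (all of step 1 and all of step 3); the robot touches nothing.
It fails at once if a block is lifted into the air (its centre more than 135 mm above the bench) instead of tipped (height (world z) of any of block1, block2, block3, block4 above 0.135 m).
It fails at once if a culture bottle is moved more than 30 mm (distance of any of bottle_a, bottle_b from where it was at the start of the episode above 0.03 m).
Of block1, block2, block3, block4 only 3 to 4 are there at a start; the rules pass over those that are not, and their reading is None.
At some moment in a run one of rack, jar1, jar2 may be knocked a few centimetres aside while the robot is not near it.
Once in a run the grip may slacken for a moment while it holds something.
It also fails if it takes over 184 s, if anything falls off the work surface, if the arm or the gripper's body presses on something with over 40 N, if the wrist force passes 120 N, or if a joint passes its speed limit or range.

ROBOT

A 6-joint arm with a two-finger parallel gripper is mounted at the origin on the work surface. World frame = base frame: x ahead of the robot, y to its left, z up, the work surface at z = 0. Lengths are in m, angles in rad, forces in N, time in s.
With the tool pointing down it reaches from about 0.225 to 0.875 m from the base axis. Payload 3.4 kg.
Tool frame: the origin (TCP) lies between the finger pads; the fingertips stand 14 mm ahead of it and the grasp point (between the pads) lies 5 mm behind it; z points along the fingers, y is the direction in which the jaws open and shut (so a half turn about z gives the same grasp; the last joint's range is limited). The gripper opens to 85 mm and grips with 20 to 120 N. Pads are 22 mm wide; open, the fingers measure 114 mm over their backs; the gripper's body (76 mm by 85 mm) begins 54 mm behind the grasp point. The pads swing forward as they close: fully open they stand 13 mm farther back than shut.
Start: joints at [-1.28, 0.276, 1.505, -0, 1.361, -0.121], TCP at [0.23, -0.527, 0.245] pointing down, gripper open.
Joint ranges: [-2.89, 2.89], [-0.75, 2.08], [0.22, 2.7], [-1.18, 4.32], [0.11, 2.71], [-2.7, 2.7]. Speed limits (rad/s): [2.57, 2.57, 3.14, 3.14, 3.14, 3.14].

INTERFACE

Orientations are given as a unit quaternion [w, x, y, z].
In Python, from rig import manip, get_image, job gives the robot as it stands. The module is installed in compiled form; this text tells all that it offers.
- The arm moves only by the tool step_arm, never from a script. Its argument "moves" is one flat list of numbers, 5 for each row, row after row: the shift along the tool's x, y, z as a fraction of full scale, then the turn about the tool's z as a fraction of full scale, then the gripper's target within -1 to 1 (shut at 1, half-way at 0, fully open at -1). In form: [dx, dy, dz, twist, hand, dx, dy, dz, twist, hand, ...]. A call has 1 to 5 rows; each row is the pose to reach, as a shift and turn from the pose commanded when the call began, along the tool's axes at that moment, turning the shorter way round; what a row does not reach only later rows make up. Full scale, the value 1, is 500 mm for a shift and pi rad for a turn. A row lasts 1/10 s, in which the tool goes at most 50 mm and 8.59 degrees, less where a joint would pass 70% of its speed; a pose out of reach is approached as far as the arm can. A call with a number of a shift or a turn outside -1 to 1 is refused whole. A call with a gripper value outside its range is refused whole. The fingers move at their own pace and stop on an object; "force" is the grip in N (left out, the last holds). Time passes only in rows, so rows that repeat a pose let the fingers close. It gives the time, the measured TCP pose, the force and the opening at its end, in the units of the state.
- manip.get_state(): the state, without advancing time (a new reading comes with each control period).
- get_image(name): name is "scene" or "top" or "wrist"; returns a dict with "frame" (400x640x3 uint8, blue, green, red), "fx", "fy", "cx", "cy" (pixels), "rvec" (rotation vector, rad) and "tvec" (3), from world to camera coordinates, as OpenCV has them; the wrist camera has in their place "T_tool_cam" (4x4, takes a point from camera to tool coordinates, whose origin is the TCP and whose axes are the flange's). Camera axes: x right, y down, z forward; pixel columns grow to the right and rows downward; lengths in m; the calibration is good to about 2 mm. A picture is of the moment at which its call begins: read the wrist's pose just before it. There is no depth.
- job.sign_off(): hands the job in, once; it reports no verdict.
The state is a dict: "clock": time; "qpos": joint angles; "qd": joint speeds; "effort": joint torques, N m; "position": TCP position; "ee_rot": TCP orientation; "contact_force": force on the tool from outside, world axes, zero at the start; "moment": the same for the moment, N m; "width": finger opening in m.
Only numpy, scipy, OpenCV 4.12 (cv2) and the standard library are available. Lean on these libraries where they do the work, as an engineer would, in place of code of your own. Each camera call takes 0.05 s, during which the arm holds its last target. There are 200 camera calls.

## Working session

There is one attempt and no reset: what is moved stays moved. The work goes in short steps, Python scripts to look and compute and a tool call to move; the robot and the scene stay as the last step left them, time stands still between calls to the robot, and variables do not carry over. Pictures are saved under pics/ and viewed, about 12 in all and at most 16, crops included, and the job is handed in when it is done.

Besides the shell and the picture viewer there is one more tool, called as a command line: name --argument value ..., lists and objects as JSON in quotes. step_arm: Moves the arm, as the interface text tells. Its arguments: {"type":"object","properties":{"moves":{"type":"array","items":{"type":"number","minimum":-1,"maximum":1}},"force":{"type":"number"}},"required":["moves"]}

```bash
mkdir -p pics; cat > h.py <<'E'
import numpy as np, cv2
from rig import manip, get_image, job
from scipy.spatial.transform import Rotation as R
def snap(n,f):
    im=get_image(n); cv2.imwrite('pics/'+f,im['frame']); 
    np.save('pics/'+f+'.npy',{k:v for k,v in im.items() if k!='frame'},allow_pickle=True); return im
def load(f): return np.load('pics/'+f+'.npy',allow_pickle=True).item()
def cam(im):
    return cv2.Rodrigues(np.array(im['rvec'],float))[0],np.array(im['tvec'],float).ravel()
def px2w(im,u,v,z):
    Rm,t=cam(im); d=Rm.T@np.array([(u-im['cx'])/im['fx'],(v-im['cy'])/im['fy'],1]); c=-Rm.T@t
    return c+d*(z-c[2])/d[2]
def w2px(im,p):
    Rm,t=cam(im); q=Rm@np.array(p)+t; return im['fx']*q[0]/q[2]+im['cx'],im['fy']*q[1]/q[2]+im['cy']
E
python3 - <<'E'
from h import *
a=snap('top','top0.png'); b=snap('scene','scene0.png')
print(-cam(a)[0].T@cam(a)[1],-cam(b)[0].T@cam(b)[1])
s=manip.get_state(); print(s)
print(R.from_quat(np.roll(s['ee_rot'],-1)).as_matrix().round(3))
E
```

```text
[ 0.43654634 -0.01497776  1.03203187] [ 1.0599105  -0.47499411  0.87331322]
{'clock': 0.1, 'qpos': array([-1.28000601e+00,  2.76560708e-01,  1.50603202e+00, -3.58339464e-05,
        1.36072007e+00, -1.21025805e-01]), 'qd': array([ 0.00085071, -0.0012585 , -0.00306786,  0.00203845, -0.00142806,
       -0.00047248]), 'effort': array([ 2.01228147e-03, -4.17696404e+01, -2.46405923e+01, -1.89210305e-04,
        5.94145444e-03,  3.22518737e-06]), 'position': array([ 0.22999343, -0.52649131,  0.24449954]), 'ee_rot': array([-8.55491764e-04,  9.78874601e-01,  2.04459718e-01, -9.03741275e-05]), 'contact_force': array([0.16303893, 0.17990751, 0.12998555]), 'moment': array([-0.00232172, -0.05831508,  0.03271644]), 'width': 0.08507779473117225}
[[ 0.916  0.4   -0.001]
 [ 0.4   -0.916  0.002]
 [ 0.    -0.002 -1.   ]]
```

View pics/top0.png

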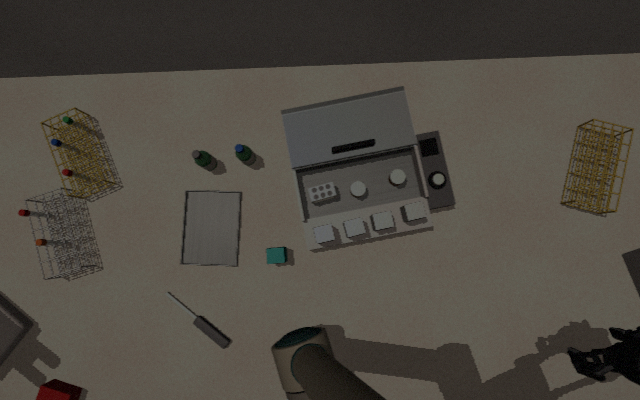

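View pics/scene0.png

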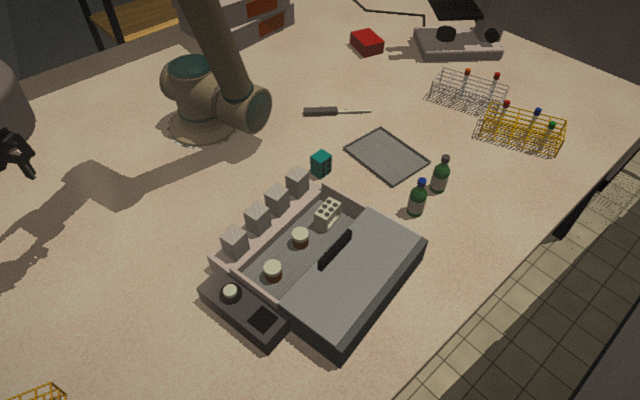

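The top view shows four blocks on the ledge (about (324,233), (355,228), (384,220), (415,211)), the rack at (322,192), jars at (358,188) and (398,177), the tray at (212,228), the bottles at (204,160) and (244,153), and a turquoise decoy at (277,256). I'll enlarge it to get pixel positions.

```bash
python3 - <<'E'
import cv2
i=cv2.imread('pics/top0.png')[80:275,170:465]
i=cv2.convertScaleAbs(i,alpha=1.6,beta=10)
i=cv2.resize(i,(796,526),interpolation=cv2.INTER_CUBIC)
cv2.imwrite('pics/c0.png',i)
E
```

```text
(no output)
```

View pics/c0.png

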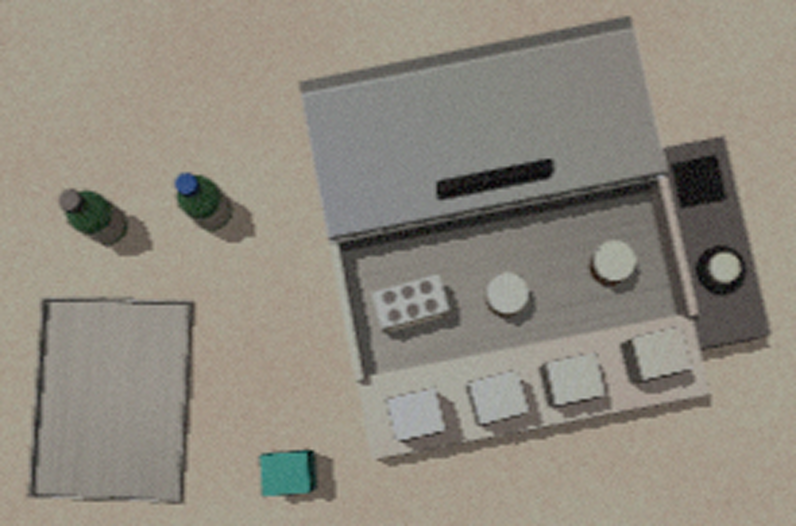

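```bash
cat >> h.py <<'E'
def c2p(u,v): return u*295/796+170, v*195/526+80
def H(hx,hy,z,P=None):
    x0,y0,th=np.load('heater.npy') if P is None else P
    c,s=np.cos(th),np.sin(th); return np.array([x0+c*hx-s*hy,y0+s*hx+c*hy,z])
def Hi(p):
    x0,y0,th=np.load('heater.npy'); c,s=np.cos(th),np.sin(th); d=np.array(p[:2])-[x0,y0]; return np.array([c*d[0]+s*d[1],-s*d[0]+c*d[1]])
E
python3 - <<'E'
from h import *
from scipy.optimize import least_squares
im=load('top0.png')
obs=[((377,457),(-145,165,55)),((710,397),(-145,-165,55)),((769,335),(-100,-235,55)),((723,138),(100,-235,55)),((300,82),(230,165,78)),((630,17),(230,-165,78)),((494,172),None),((340,242),None)]
obs=[o for o in obs if o[1]]
def f(P):
    r=[]
    for (u,v),(x,y,z) in obs:
        p=H(x/1e3,y/1e3,z/1e3,P); r+=list(np.subtract(w2px(im,p),c2p(u,v)))
    return r
s=least_squares(f,[0.5,-0.05,0.1],loss='soft_l1'); print(s.x,np.round(s.fun,1)); np.save('heater.npy',s.x)
def sh(n,u,v,z):
    p=px2w(im,*c2p(u,v),z); print(n,p.round(4),'heater',(Hi(p)*1e3).round(1))
for i,(u,v) in enumerate([(417,414),(498,398),(575,378),(661,353)]): sh('block%d'%(i+1),u,v,.119)
sh('rack',411,302,.08); sh('jarA',508,293,.07); sh('jarB',615,261,.07)
sh('button',725,267,.065); sh('bar',494,174,.118)
t=[px2w(im,*c2p(u,v),.012) for u,v in [(43,300),(192,303),(182,500),(30,495)]]
print(np.round(t,3), np.mean(t,0)); 
sh('turq',287,473,.064); sh('botA',72,200,.12); sh('botB',186,184,.12)
E
```

```text
[ 0.58600299 -0.09487872  0.16517685] [-2.2  1.1 -0.2 -0.6  0.7  0.2  0.5 -0.4 -0.2  0.   0.3 -0.1]
block1 [ 0.4573 -0.0021  0.119 ] heater [-111.7  112.6]
block2 [ 0.47   -0.0754  0.119 ] heater [-111.2   38.2]
block3 [ 0.4863 -0.1452  0.119 ] heater [-106.6  -33.2]
block4 [ 0.5069 -0.223   0.119 ] heater [ -99.1 -113.4]
rack [0.5647 0.0015 0.08  ] heater [-5.2 98.5]
jarA [ 0.5722 -0.0916  0.07  ] heater [-13.1   5.5]
jarB [ 0.6003 -0.195   0.07  ] heater [  -2.4 -101.1]
button [ 0.5923 -0.3004  0.065 ] heater [ -27.6 -203.7]
bar [ 0.6768 -0.0788  0.118 ] heater [92.2  0.9]
[[0.586 0.383 0.012]
 [0.579 0.228 0.012]
 [0.379 0.238 0.012]
 [0.387 0.394 0.012]] [0.48288744 0.31071185 0.012     ]
turq [0.4053 0.1242 0.064 ] heater [-142.2  245.8]
botA [0.6642 0.3151 0.12  ] heater [144.5 391.5]
botB [0.676  0.2077 0.12  ] heater [138.5 283.7]
```

```bash
cat >> h.py <<'E'
def pose():
    s=manip.get_state(); m=R.from_quat(np.roll(s['ee_rot'],-1)).as_matrix(); return np.array(s['position']),m
def plan(wps,start=None):
    """wps: (x,y,z,yawdeg). prints frac shift per call (each a call start->target)"""
    p,m=pose(); yaw=np.degrees(np.arctan2(m[1,0],m[0,0]))
    if start is not None: p=np.array(start[:3]);yaw=start[3]
    for w in wps:
        d=np.array(w[:3])-p; a=np.radians(yaw); t=(yaw-w[3]+180)%360-180
        print('->',np.round(w,3),'[%.4f, %.4f, %.4f, %.4f]'%((d[0]*np.cos(a)+d[1]*np.sin(a))*2,(d[0]*np.sin(a)-d[1]*np.cos(a))*2,-d[2]*2,t/180),'rows>=',int(np.ceil(max(np.linalg.norm(d)/.05,abs(t)/8.59))))
        p=np.array(w[:3]);yaw=w[3]
def wcam(f):
    s=manip.get_state(); im=get_image('wrist'); cv2.imwrite('pics/'+f,im['frame'])
    T=np.eye(4);T[:3,:3]=R.from_quat(np.roll(s['ee_rot'],-1)).as_matrix();T[:3,3]=s['position']
    W=np.linalg.inv(T@np.array(im['T_tool_cam'])); d={k:v for k,v in im.items() if k!='frame'}
    d['rvec']=cv2.Rodrigues(W[:3,:3])[0].ravel(); d['tvec']=W[:3,3]; np.save('pics/'+f+'.npy',d,allow_pickle=True); d['frame']=im['frame']; return d
E
python3 - <<'E'
from h import *
print(get_image('wrist')['T_tool_cam'])
plan([(.34,-.35,.27,49),(.45,-.17,.28,74.5),(.5647,.0015,.28,99.5)])
E
```

```text
[[-8.12874382e-04 -9.54914755e-01 -2.96879015e-01  7.51628294e-02]
 [ 9.99999669e-01 -7.88614893e-04 -2.01476401e-04 -1.03154792e-04]
 [-4.17304246e-05 -2.96879080e-01  9.54915080e-01 -1.29057344e-01]
 [ 0.00000000e+00  0.00000000e+00  0.00000000e+00  1.00000000e+00]]
-> [ 0.34 -0.35  0.27 49.  ] [0.3429, -0.2356, -0.0507, -0.1412] rows>= 5
-> [ 0.45 -0.17  0.28 74.5 ] [0.4160, -0.0701, -0.0200, -0.1417] rows>= 5
-> [5.65e-01 2.00e-03 2.80e-01 9.95e+01] [0.3918, 0.1294, -0.0000, -0.1389] rows>= 5
```

step_arm --moves '[0.343,-0.236,-0.05,-0.141,-0.4,0.343,-0.236,-0.05,-0.141,-0.4,0.343,-0.236,-0.05,-0.141,-0.4,0.343,-0.236,-0.05,-0.141,-0.4,0.343,-0.236,-0.05,-0.141,-0.4]'

```text
clock: 0.65
position: [0.3419, -0.3459, 0.271]
ee_rot: [-0.0, 0.909, 0.416, 0.001]
contact_force: [-0.5, -0.7, 0.3]
width: 0.06
```

step_arm --moves '[0.416,-0.07,-0.02,-0.142,-0.4,0.416,-0.07,-0.02,-0.142,-0.4,0.416,-0.07,-0.02,-0.142,-0.4,0.416,-0.07,-0.02,-0.142,-0.4,0.416,-0.07,-0.02,-0.142,-0.4]'

```text
clock: 1.15
position: [0.452, -0.1669, 0.2804]
ee_rot: [-0.0, 0.794, 0.607, 0.001]
contact_force: [-0.4, -0.9, -0.3]
width: 0.0596
```

step_arm --moves '[0.392,0.129,0,-0.139,-0.4,0.392,0.129,0,-0.139,-0.4,0.392,0.129,0,-0.139,-0.4,0.392,0.129,0,-0.139,-0.4,0.392,0.129,0,-0.139,-0.4]'

```text
clock: 1.65
position: [0.5673, 0.0046, 0.2794]
ee_rot: [-0.0, 0.644, 0.765, 0.001]
contact_force: [-0.2, -0.5, -0.1]
width: 0.06
```

```bash
python3 - <<'E'
from h import *
d=wcam('w1.png'); p,m=pose(); print(p,np.degrees(np.arctan2(m[1,0],m[0,0])),manip.get_state()['width'])
E
```

```text
[0.56634535 0.00315068 0.27928335] 99.73578324289845 0.059865101801917044
```

View pics/w1.png

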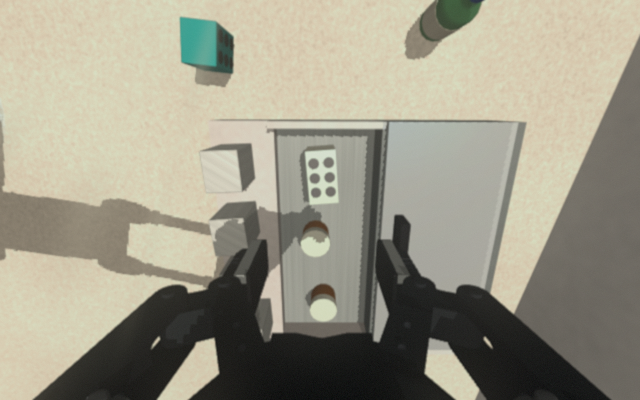

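The wrist view shows the rack top with corners at about (306,151), (334,148), (340,201) and (313,204). Jar caps are at (315,243) and (323,308).

```bash
python3 - <<'E'
from h import *
im=load('w1.png')
c=[px2w(im,u,v,.08) for u,v in [(306,151),(334,148),(340,201),(313,204)]]
ce=np.mean(c,0); e=(c[0]+c[1]-c[2]-c[3])/2; yaw=np.degrees(np.arctan2(e[1],e[0]))
print('rack',ce,Hi(ce)*1e3,np.linalg.norm(e),yaw)
for u,v in [(315,243),(323,308)]:
    q=px2w(im,u,v,.07); print(q,Hi(q)*1e3)
for hx,hy,z in [(-65,157,.055),(65,165,.078),(-145,165,.055)]: print(w2px(im,H(hx/1e3,hy/1e3,z)))
x,y=ce[:2]
print('abs'); plan([(x,y,.20,yaw),(x,y,.066,yaw)])
E
```

```text
rack [0.56924481 0.00419998 0.08      ] [ -0.23889707 100.48566015] 0.06610150930931201 106.6794651834072
[ 0.57429182 -0.0897479   0.07      ] [-10.70813228   6.98661659]
[ 0.60270651 -0.1907494   0.07      ] [  0.71246447 -97.31231325]
(np.float64(271.0432428333196), np.float64(127.27139141839362))
(np.float64(380.46900868302043), np.float64(121.77783940160357))
(np.float64(205.441011738935), np.float64(120.24546280931003))
abs
-> [5.69000e-01 4.00000e-03 2.00000e-01 1.06679e+02] [0.0011, 0.0061, 0.1586, -0.0386] rows>= 2
-> [5.69000e-01 4.00000e-03 6.60000e-02 1.06679e+02] [0.0000, 0.0000, 0.2680, 0.0000] rows>= 3
```

step_arm --moves '[0.001,0.006,0.159,-0.0386,-0.4,0.001,0.006,0.159,-0.0386,-0.4,0.001,0.006,0.3,-0.0386,-0.4,0.001,0.006,0.38,-0.0386,-0.4,0.001,0.006,0.427,-0.0386,-0.4]'

```text
clock: 2.2
position: [0.5649, 0.0002, 0.0637]
ee_rot: [-0.002, 0.599, 0.801, -0.002]
contact_force: [-0.6, -0.2, -0.3]
width: 0.0596
```

step_arm --moves '[0,0,0,0,-0.4,0,0,0,0,0.4,0,0,0,0,0.4,0,0,0,0,0.4,0,0,0,0,0.4]' --force 40

```text
clock: 2.7
position: [0.5689, 0.002, 0.0689]
ee_rot: [0.002, 0.598, 0.801, 0.001]
contact_force: [-0.6, -0.7, 4.8]
width: 0.0351
```

step_arm --moves '[0,0,-0.03,0,0.4,0,0,-0.1,0,0.4,0,0,-0.2,0,0.4,0,0,-0.27,0,0.4,0,0,-0.27,0,0.4]'

```text
clock: 3.2
position: [0.5712, 0.0021, 0.2087]
ee_rot: [0.006, 0.598, 0.801, 0.003]
contact_force: [1.0, -0.2, 0.5]
width: 0.0355
```

```bash
python3 - <<'E'
from h import *
p,m=pose(); print(p,np.degrees(np.arctan2(m[1,0],m[0,0])),manip.get_state()['width'],manip.get_state()['contact_force'])
plan([(.495,.155,.20,106.7),(.42,.31,.20,106.7),(.42,.31,.042,106.7)])
E
```

```text
[0.5711511  0.00214884 0.20867575] 106.52523863747933 0.0355113549896129 [ 1.03628357 -0.19870882  0.51842525]
-> [  0.495   0.155   0.2   106.7  ] [0.3364, -0.0591, 0.0174, -0.0010] rows>= 4
-> [  0.42   0.31   0.2  106.7 ] [0.3400, -0.0546, -0.0000, 0.0000] rows>= 4
-> [4.200e-01 3.100e-01 4.200e-02 1.067e+02] [0.0000, 0.0000, 0.3160, 0.0000] rows>= 4
```

step_arm --moves '[0.06,-0.01,0.015,0,0.4,0.14,-0.024,0.015,0,0.4,0.22,-0.039,0.015,0,0.4,0.29,-0.05,0.015,0,0.4,0.336,-0.059,0.015,0,0.4]'

```text
clock: 3.7
position: [0.4895, 0.157, 0.1939]
ee_rot: [-0.001, 0.598, 0.802, -0.0]
contact_force: [0.4, 0.5, -1.4]
width: 0.0354
```

step_arm --moves '[0.08,-0.013,0,0,0.4,0.16,-0.026,0,0,0.4,0.25,-0.04,0,0,0.4,0.31,-0.05,0,0,0.4,0.34,-0.055,0,0,0.4]'

```text
clock: 4.2
position: [0.415, 0.3121, 0.1939]
ee_rot: [-0.0, 0.597, 0.802, -0.0]
contact_force: [0.6, -0.3, -0.2]
width: 0.0353
```

step_arm --moves '[0,0,0.05,0,0.4,0,0,0.13,0,0.4,0,0,0.21,0,0.4,0,0,0.28,0,0.4,0,0,0.3,0,0.4]'

```text
clock: 4.7
position: [0.414, 0.3078, 0.0413]
ee_rot: [-0.001, 0.598, 0.801, -0.004]
contact_force: [-14.7, -10.4, 47.0]
width: 0.0352
```

```bash
python3 - <<'E'
from h import *
p,m=pose(); s=manip.get_state(); print(p,np.degrees(np.arctan2(m[1,0],m[0,0])),s['width'],s['contact_force'])
E
```

```text
[0.41401436 0.30777495 0.04133363] 106.48834266361632 0.035241087820600876 [-14.68102901 -10.44456204  47.0183799 ]
```

step_arm --moves '[0,0,-0.007,0,0.4,0,0,-0.007,0,0.4,0,0,-0.007,0,-0.3,0,0,-0.007,0,-0.4,0,0,-0.007,0,-0.4]'

```text
clock: 5.2
position: [0.4173, 0.3105, 0.0485]
ee_rot: [0.0, 0.598, 0.801, 0.001]
contact_force: [0.7, -0.3, 0.8]
width: 0.0598
```

step_arm --moves '[0,0,0,0,-0.4,0,0,-0.08,0,-0.4,0,0,-0.17,0,-0.4,0,0,-0.27,0,-0.4,0,0,-0.35,0,-0.4]'

```text
clock: 5.7
position: [0.4171, 0.3105, 0.2257]
ee_rot: [0.001, 0.598, 0.801, 0.001]
contact_force: [1.3, 0.1, -0.3]
width: 0.0601
```

```bash
python3 - <<'E'
from h import *
p,m=pose(); s=manip.get_state(); print(p,np.degrees(np.arctan2(m[1,0],m[0,0])),s['width'],s['contact_force'])
plan([(.50,.12,.22,103),(.566,-.08,.22,99.5)])
E
```

```text
[0.41710968 0.31050419 0.22569556] 106.51247485299646 0.06005015685970514 [ 1.30406562  0.13558316 -0.29460269]
-> [  0.5    0.12   0.22 103.  ] [-0.4124, 0.0507, 0.0114, 0.0195] rows>= 5
-> [ 5.66e-01 -8.00e-02  2.20e-01  9.95e+01] [-0.4194, 0.0386, -0.0000, 0.0194] rows>= 5
```

step_arm --moves '[-0.09,0.011,0.01,0.02,-0.4,-0.18,0.022,0.01,0.02,-0.4,-0.27,0.033,0.01,0.02,-0.4,-0.36,0.044,0.01,0.02,-0.4,-0.412,0.051,0.01,0.02,-0.4]'

```text
clock: 6.2
position: [0.5008, 0.1172, 0.218]
ee_rot: [0.001, 0.624, 0.782, -0.0]
contact_force: [0.4, 0.3, -0.3]
width: 0.0597
```

step_arm --moves '[-0.09,0.008,0,0.02,-0.4,-0.18,0.017,0,0.02,-0.4,-0.27,0.025,0,0.02,-0.4,-0.36,0.033,0,0.02,-0.4,-0.42,0.038,0,0.02,-0.4]'

```text
clock: 6.7
position: [0.5659, -0.0835, 0.2178]
ee_rot: [0.001, 0.648, 0.762, -0.0]
contact_force: [0.7, 0.5, 0.0]
width: 0.0597
```

```bash
python3 - <<'E'
from h import *
d=wcam('w2.png'); p,m=pose(); print(p,np.degrees(np.arctan2(m[1,0],m[0,0])))
for q in [(.5743,-.0897,.07),(.6027,-.1907,.07)]: print(w2px(d,q))
t=snap('top','top1.png')
a=cv2.resize(d['frame'],(500,312)); b=cv2.convertScaleAbs(t['frame'][80:275,160:460],alpha=1.6,beta=10); b=cv2.resize(b,(430,280))
c=np.zeros((600,500,3),np.uint8); c[:312]=a; c[315:595,:430]=b; cv2.imwrite('pics/m2.png',c)
E
```

```text
[ 0.56762953 -0.08753767  0.2175912 ] 99.10023334623534
(np.float64(328.9685768470809), np.float64(193.99163737403336))
(np.float64(338.6196519892048), np.float64(280.6584424664428))
```

View pics/m2.png

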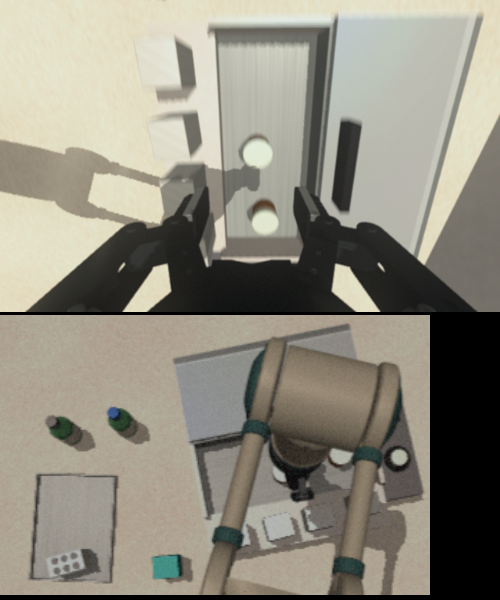

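The rack stands upright in the tray. The jar caps are where I estimated them, at (329,196) and (339,279) in the full image. Next I grasp jar A.

```bash
python3 - <<'E'
from h import *
plan([(.574,-.0903,.054,99.5),(.574,-.09,.21,99.5),(.55,.12,.21,99.5),(.525,.345,.21,99.5),(.525,.345,.031,99.5)])
E
```

```text
-> [ 5.74e-01 -9.00e-02  5.40e-02  9.95e+01] [-0.0138, 0.0129, 0.3270, -0.0025] rows>= 4
-> [ 5.74e-01 -9.00e-02  2.10e-01  9.95e+01] [0.0006, 0.0001, -0.3120, 0.0000] rows>= 4
-> [ 0.55  0.12  0.21 99.5 ] [0.4222, 0.0220, -0.0000, 0.0000] rows>= 5
-> [ 0.525  0.345  0.21  99.5  ] [0.4521, 0.0250, -0.0000, 0.0000] rows>= 5
-> [5.25e-01 3.45e-01 3.10e-02 9.95e+01] [0.0000, 0.0000, 0.3580, 0.0000] rows>= 4
```

step_arm --moves '[-0.014,0.013,0.05,-0.0025,-0.4,-0.014,0.013,0.14,-0.0025,-0.4,-0.014,0.013,0.23,-0.0025,-0.4,-0.014,0.013,0.3,-0.0025,-0.4,-0.014,0.013,0.327,-0.0025,-0.4]'

```text
clock: 7.3
position: [0.5696, -0.0847, 0.0506]
ee_rot: [-0.004, 0.644, 0.765, -0.001]
contact_force: [0.1, -0.4, -0.4]
width: 0.0597
```

step_arm --moves '[0,0,0,0,-0.4,0,0,0,0,0.3,0,0,0,0,0.3,0,0,0,0,0.3,0,0,0,0,0.3]' --force 40

```text
clock: 7.8
position: [0.5736, -0.0864, 0.0556]
ee_rot: [0.001, 0.644, 0.765, 0.001]
contact_force: [0.4, 0.1, 3.3]
width: 0.0386
```

step_arm --moves '[0,0,-0.03,0,0.3,0,0,-0.1,0,0.3,0,0,-0.2,0,0.3,0,0,-0.28,0,0.3,0,0,-0.312,0,0.3]'

```text
clock: 8.3
position: [0.5748, -0.0869, 0.2156]
ee_rot: [0.004, 0.644, 0.765, 0.002]
contact_force: [0.1, -0.3, -1.3]
width: 0.0387
```

step_arm --moves '[0.06,0.003,0,0,0.3,0.15,0.008,0,0,0.3,0.25,0.013,0,0,0.3,0.34,0.018,0,0,0.3,0.422,0.022,0,0,0.3]'

```text
clock: 8.8
position: [0.5472, 0.1255, 0.2108]
ee_rot: [0.0, 0.644, 0.765, 0.0]
contact_force: [0.2, -0.4, -1.1]
width: 0.0386
```

step_arm --moves '[0.09,0.005,0,0,0.3,0.19,0.01,0,0,0.3,0.29,0.016,0,0,0.3,0.39,0.022,0,0,0.3,0.452,0.025,0,0,0.3]'

```text
clock: 9.3
position: [0.5209, 0.3519, 0.2106]
ee_rot: [-0.0, 0.644, 0.765, 0.001]
contact_force: [0.0, -0.3, -0.9]
width: 0.0383
```

```bash
python3 - <<'E'
from h import *
p,m=pose(); s=manip.get_state(); print(p,s['width'],s['contact_force'])
plan([(.525,.345,.031,99.5)])
E
```

```text
[0.52094843 0.35188094 0.21062821] 0.038299761474059266 [ 0.0469242  -0.31187292 -0.92354768]
-> [5.25e-01 3.45e-01 3.10e-02 9.95e+01] [-0.0149, 0.0056, 0.3593, 0.0021] rows>= 4
```

step_arm --moves '[-0.012,0.006,0.09,0.002,0.3,-0.012,0.006,0.18,0.002,0.3,-0.012,0.006,0.26,0.002,0.3,-0.012,0.006,0.33,0.002,0.3,-0.012,0.006,0.357,0.002,0.3]'

```text
clock: 9.8
position: [0.5233, 0.3417, 0.0284]
ee_rot: [-0.001, 0.647, 0.763, -0.003]
contact_force: [-5.2, -2.2, 41.1]
width: 0.0387
```

step_arm --moves '[0,0,0,0,0.3,0,0,0,0,0.3,0,0,0,0,-0.4,0,0,0,0,-0.4,0,0,0,0,-0.4]'

```text
clock: 10.3
position: [0.5265, 0.3433, 0.033]
ee_rot: [0.0, 0.647, 0.763, 0.001]
contact_force: [0.6, -0.6, 0.1]
width: 0.0598
```

step_arm --moves '[0,0,-0.04,0,-0.4,0,0,-0.12,0,-0.4,0,0,-0.21,0,-0.4,0,0,-0.3,0,-0.4,0,0,-0.37,0,-0.4]'

```text
clock: 10.8
position: [0.5265, 0.3432, 0.2205]
ee_rot: [0.001, 0.647, 0.763, 0.002]
contact_force: [0.5, 0.1, 0.0]
width: 0.0596
```

```bash
python3 - <<'E'
from h import *
p,m=pose(); s=manip.get_state(); print(p,s['width'],s['contact_force'])
plan([(.55,.16,.22,99.5),(.575,-.02,.22,99.5),(.6,-.188,.22,99.5)])
E
```

```text
[0.52645387 0.34324252 0.22048642] 0.059631458252829804 [0.4844397  0.09991966 0.03321074]
-> [ 0.55  0.16  0.22 99.5 ] [-0.3693, -0.0133, 0.0010, -0.0006] rows>= 4
-> [ 5.75e-01 -2.00e-02  2.20e-01  9.95e+01] [-0.3633, -0.0101, -0.0000, 0.0000] rows>= 4
-> [ 0.6   -0.188  0.22  99.5  ] [-0.3396, -0.0061, -0.0000, 0.0000] rows>= 4
```

step_arm --moves '[-0.09,-0.003,0,0,-0.4,-0.18,-0.006,0,0,-0.4,-0.27,-0.01,0,0,-0.4,-0.35,-0.013,0,0,-0.4,-0.37,-0.013,0,0,-0.4]'

```text
clock: 11.3
position: [0.5499, 0.1556, 0.2175]
ee_rot: [0.001, 0.648, 0.761, -0.0]
contact_force: [0.7, 0.1, -0.3]
width: 0.0597
```

step_arm --moves '[-0.09,-0.003,0,0,-0.4,-0.18,-0.006,0,0,-0.4,-0.27,-0.008,0,0,-0.4,-0.35,-0.01,0,0,-0.4,-0.363,-0.01,0,0,-0.4]'

```text
clock: 11.8
position: [0.5753, -0.0241, 0.2171]
ee_rot: [0.001, 0.648, 0.761, -0.0]
contact_force: [-0.1, 0.3, 0.3]
width: 0.0596
```

step_arm --moves '[-0.09,-0.002,0,0,-0.4,-0.18,-0.004,0,0,-0.4,-0.27,-0.005,0,0,-0.4,-0.34,-0.006,0,0,-0.4,-0.34,-0.006,0,0,-0.4]'

```text
clock: 12.3
position: [0.6003, -0.1923, 0.2166]
ee_rot: [0.001, 0.648, 0.761, -0.0]
contact_force: [0.1, 0.4, -0.5]
width: 0.0598
```

```bash
python3 - <<'E'
from h import *
d=wcam('w3.png'); p,m=pose(); print(p)
t=snap('top','top2.png')
print(w2px(d,(.6027,-.1907,.07)))
a=cv2.resize(d['frame'],(500,312)); b=cv2.convertScaleAbs(t['frame'][80:275,160:460],alpha=1.6,beta=10); b=cv2.resize(b,(430,280))
c=np.zeros((600,500,3),np.uint8); c[:312]=a; c[315:595,:430]=b; cv2.imwrite('pics/m3.png',c)
plan([(.602,-.192,.054,99.5),(.602,-.192,.21,99.5),(.575,-.02,.21,99.5),(.55,.145,.21,99.5),(.53,.275,.21,99.5),(.53,.275,.05,99.5)])
E
```

```text
[ 0.59964041 -0.18959303  0.21659679]
(np.float64(324.51408025934444), np.float64(186.1385553946207))
-> [ 6.02e-01 -1.92e-01  5.40e-02  9.95e+01] [-0.0087, 0.0041, 0.3253, -0.0009] rows>= 4
-> [ 0.602 -0.192  0.21  99.5  ] [0.0000, 0.0000, -0.3120, 0.0000] rows>= 4
-> [ 5.75e-01 -2.00e-02  2.10e-01  9.95e+01] [0.3482, 0.0035, -0.0000, 0.0000] rows>= 4
-> [ 0.55   0.145  0.21  99.5  ] [0.3337, 0.0052, -0.0000, 0.0000] rows>= 4
-> [ 0.53   0.275  0.21  99.5  ] [0.2630, 0.0035, -0.0000, 0.0000] rows>= 3
-> [5.30e-01 2.75e-01 5.00e-02 9.95e+01] [0.0000, 0.0000, 0.3200, 0.0000] rows>= 4
```

View pics/m3.png

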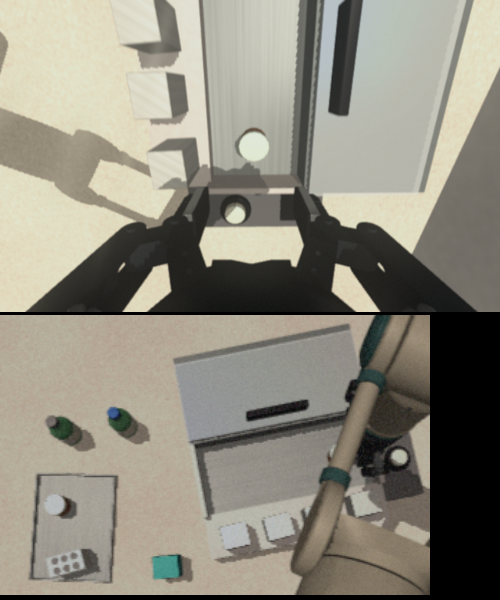

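Jar B's cap is at (325,186), as predicted. Jar A stands in the tray.

step_arm --moves '[-0.006,0.006,0.06,-0.001,-0.4,-0.006,0.006,0.15,-0.001,-0.4,-0.006,0.006,0.24,-0.001,-0.4,-0.006,0.006,0.3,-0.001,-0.4,-0.006,0.006,0.325,-0.001,-0.4]'

```text
clock: 12.9
position: [0.6005, -0.1878, 0.0513]
ee_rot: [-0.003, 0.645, 0.764, -0.001]
contact_force: [-1.1, 0.7, 0.1]
width: 0.0593
```

step_arm --moves '[0,0,0,0,-0.4,0,0,0,0,0.3,0,0,0,0,0.3,0,0,0,0,0.3,0,0,0,0,0.3]' --force 40

```text
clock: 13.4
position: [0.6041, -0.1915, 0.0566]
ee_rot: [0.002, 0.646, 0.764, 0.001]
contact_force: [0.5, 2.3, 5.9]
width: 0.0382
```

step_arm --moves '[0,0,-0.03,0,0.3,0,0,-0.1,0,0.3,0,0,-0.2,0,0.3,0,0,-0.28,0,0.3,0,0,-0.312,0,0.3]'

```text
clock: 13.9
position: [0.6044, -0.1922, 0.216]
ee_rot: [0.004, 0.646, 0.764, 0.001]
contact_force: [1.6, 0.1, 0.1]
width: 0.0384
```

step_arm --moves '[0.06,0,0,0,0.3,0.15,0.001,0,0,0.3,0.24,0.002,0,0,0.3,0.31,0.003,0,0,0.3,0.348,0.003,0,0,0.3]'

```text
clock: 14.4
position: [0.574, -0.0167, 0.2109]
ee_rot: [-0.0, 0.645, 0.764, 0.0]
contact_force: [0.3, 0.4, 0.1]
width: 0.0382
```

step_arm --moves '[0.08,0.001,0,0,0.3,0.16,0.002,0,0,0.3,0.24,0.003,0,0,0.3,0.31,0.005,0,0,0.3,0.334,0.005,0,0,0.3]'

```text
clock: 14.9
position: [0.5489, 0.1486, 0.2108]
ee_rot: [-0.0, 0.645, 0.765, 0.001]
contact_force: [-0.1, -0.9, -1.1]
width: 0.0387
```

step_arm --moves '[0.08,0.001,0,0,0.3,0.16,0.002,0,0,0.3,0.23,0.003,0,0,0.3,0.263,0.003,0,0,0.3,0.263,0.003,0,0,0.3]'

```text
clock: 15.4
position: [0.5292, 0.2768, 0.2103]
ee_rot: [0.0, 0.645, 0.764, -0.0]
contact_force: [0.7, -0.9, -1.0]
width: 0.0388
```

```bash
python3 - <<'E'
from h import *
p,m=pose(); s=manip.get_state(); print(p,s['width'],s['contact_force'])
plan([(.53,.275,.031,99.5)])
E
```

```text
[0.52922577 0.27678814 0.2103058 ] 0.03877024017363098 [ 0.69622286 -0.87194547 -1.03999246]
-> [5.30e-01 2.75e-01 3.10e-02 9.95e+01] [-0.0038, 0.0009, 0.3586, 0.0012] rows>= 4
```

step_arm --moves '[-0.004,0.001,0.09,0,0.3,-0.004,0.001,0.17,0,0.3,-0.004,0.001,0.25,0,0.3,-0.004,0.001,0.3,0,0.3,-0.004,0.001,0.335,0,0.3]'

```text
clock: 15.9
position: [0.5296, 0.2709, 0.0405]
ee_rot: [-0.0, 0.646, 0.763, -0.002]
contact_force: [-0.3, 0.5, 0.1]
width: 0.0384
```

step_arm --moves '[0,0,0.01,0,0.3,0,0,0.02,0,0.3,0,0,0.02,0,-0.4,0,0,0.02,0,-0.4,0,0,0.02,0,-0.4]'

```text
clock: 16.4
position: [0.5311, 0.2739, 0.034]
ee_rot: [0.001, 0.646, 0.764, 0.001]
contact_force: [-0.2, -0.4, -0.5]
width: 0.06
```

step_arm --moves '[0,0,-0.04,0,-0.4,0,0,-0.12,0,-0.4,0,0,-0.21,0,-0.4,0,0,-0.3,0,-0.4,0,0,-0.39,0,-0.4]'

```text
clock: 16.9
position: [0.53, 0.2738, 0.2306]
ee_rot: [0.001, 0.646, 0.764, 0.001]
contact_force: [0.4, -0.3, 0.0]
width: 0.0596
```

```bash
python3 - <<'E'
from h import *
p,m=pose(); s=manip.get_state(); print(p,s['width'],s['contact_force'])
t=snap('top','top3.png')
b=cv2.convertScaleAbs(t['frame'][80:275,170:465],alpha=1.6,beta=10); cv2.imwrite('pics/c3.png',cv2.resize(b,(796,526),interpolation=cv2.INTER_CUBIC))
E
```

```text
[0.53003039 0.27381325 0.23056587] 0.059625700557325245 [ 0.36498181 -0.31414805  0.004429  ]
```

View pics/c3.png

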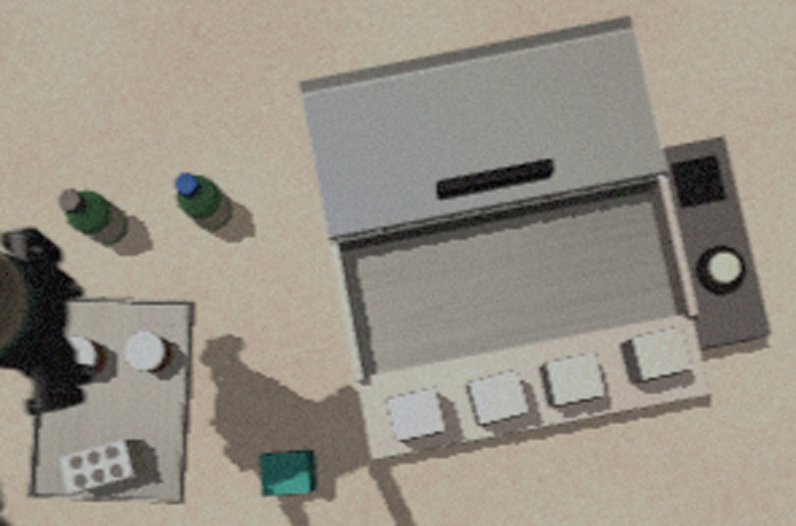

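All three are in the tray: rack at (97,465), jars at (80,355) and (147,352) in the crop. I'll now tip block 1 with the jaws spread across its back.

```bash
python3 - <<'E'
from h import *
P=np.load('heater.npy'); P[0]+=.003; np.save('heater.npy',P)
a=9.5
s1=H(-.165,.1125,.2); s2=H(-.158,.1125,.080); print(s1,s2)
plan([(.50,.18,.22,69.5),(.45,.08,.21,39.5),(*s1,a),(*s2,a)])
E
```

```text
[ 0.40775075 -0.01104034  0.2       ] [ 0.41465547 -0.00988936  0.08      ]
-> [ 0.5   0.18  0.22 69.5 ] [-0.1767, -0.0987, 0.0382, 0.1672] rows>= 4
-> [ 0.45  0.08  0.21 39.5 ] [-0.2224, -0.0236, 0.0200, 0.1667] rows>= 4
-> [ 0.408 -0.011  0.2    9.5  ] [-0.1810, 0.0868, 0.0200, 0.1667] rows>= 4
-> [ 0.415 -0.01   0.08   9.5  ] [0.0140, 0.0000, 0.2400, 0.0000] rows>= 3
```

step_arm --moves '[-0.177,-0.099,0.025,0.167,0.25,-0.177,-0.099,0.025,0.167,0.25,-0.177,-0.099,0.025,0.167,0.25,-0.177,-0.099,0.025,0.167,0.25,-0.177,-0.099,0.025,0.167,0.25]'

```text
clock: 17.45
position: [0.4961, 0.1779, 0.216]
ee_rot: [0.0, 0.822, 0.57, 0.001]
contact_force: [-0.1, 0.1, -0.6]
width: 0.0319
```

step_arm --moves '[-0.222,-0.024,0.02,0.167,0.25,-0.222,-0.024,0.02,0.167,0.25,-0.222,-0.024,0.02,0.167,0.25,-0.222,-0.024,0.02,0.167,0.25,-0.222,-0.024,0.02,0.167,0.25]'

```text
clock: 17.95
position: [0.4462, 0.0783, 0.2057]
ee_rot: [0.0, 0.941, 0.338, 0.001]
contact_force: [-0.0, 0.1, 0.6]
width: 0.0317
```

step_arm --moves '[-0.181,0.087,0.02,0.167,0.25,-0.181,0.087,0.02,0.167,0.25,-0.181,0.087,0.02,0.167,0.25,-0.181,0.087,0.02,0.167,0.25,-0.181,0.087,0.02,0.167,0.25]'

```text
clock: 18.45
position: [0.4043, -0.0127, 0.1956]
ee_rot: [0.0, 0.997, 0.083, 0.0]
contact_force: [-0.5, -0.0, 0.6]
width: 0.032
```

```bash
python3 - <<'E'
from h import *
d=wcam('w4.png'); p,m=pose(); print(p,Hi(p)*1e3,manip.get_state()['width'])
s2=H(-.158,.1125,.080); plan([(*s2,9.46)])
E
```

```text
[ 0.40430151 -0.01245478  0.19551622] [-168.63486152  111.6719617 ] 0.032094039748331256
-> [ 0.415 -0.01   0.08   9.46 ] [0.0213, -0.0016, 0.2310, 0.0009] rows>= 3
```

View pics/w4.png

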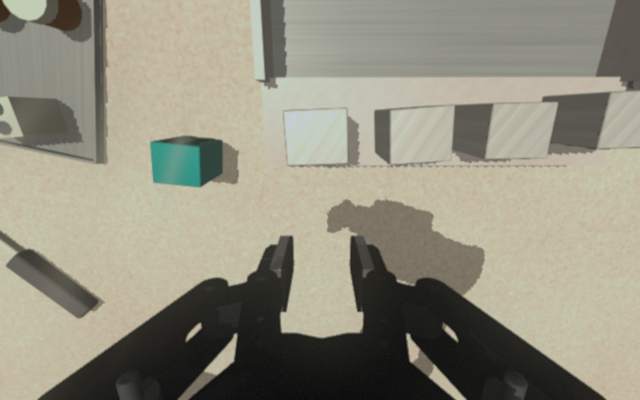

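The block tops are visible: block 1 at about (283,111) to (348,165), block 2 at about (390,107) to (454,162), block 3 at about (488,102) to (553,158).

```bash
python3 - <<'E'
from h import *
im=load('w4.png')
for c in [[(283,111),(346,107),(348,163),(287,166)],[(396,108),(452,105),(454,161),(391,163)],[(492,103),(556,101),(548,157),(486,160)]]:
    print(np.round([Hi(px2w(im,u,v,.119))*1e3 for u,v in c]).tolist(), np.mean([Hi(px2w(im,u,v,.119))*1e3 for u,v in c],0))
for u,v in [(252,0),(269,83),(283,77),(620,76),(566,166),(262,166)]: print(np.round(Hi(px2w(im,u,v,.055))*1e3))
E
```

```text
[[-94.0, 139.0], [-91.0, 94.0], [-131.0, 92.0], [-133.0, 137.0]] [-112.37699159  115.30020908]
[[-92.0, 59.0], [-90.0, 20.0], [-129.0, 13.0], [-131.0, 59.0]] [-110.56343821   37.59855434]
[[-89.0, -8.0], [-87.0, -53.0], [-126.0, -57.0], [-129.0, -11.0]] [-107.72497611  -32.23867858]
[ -6. 169.]
[-70. 159.]
[-65. 146.]
[ -64. -156.]
[-146. -129.]
[-146.  170.]
```

step_arm --moves '[0.021,-0.006,0.08,0,0.25,0.021,-0.006,0.16,0,0.25,0.021,-0.006,0.22,0,0.25,0.021,-0.006,0.231,0,0.25,0.021,-0.006,0.231,0,0.25]'

```text
clock: 19.0
position: [0.4137, -0.0074, 0.0794]
ee_rot: [-0.0, 0.997, 0.083, -0.001]
contact_force: [0.6, 0.5, -0.4]
width: 0.0321
```

step_arm --moves '[0.02,0,0,0,0.25,0.04,0,0,0,0.25,0.06,0,0,0,0.25,0.08,0,0,0,0.25,0.1,0,0,0,0.25]'

```text
clock: 19.5
position: [0.4642, 0.0004, 0.0802]
ee_rot: [0.0, 0.997, 0.082, 0.0]
contact_force: [-1.6, -0.3, -0.3]
width: 0.0323
```

step_arm --moves '[0.01,0,0,0,0.25,0.02,0,0,0,0.25,0.03,0,0,0,0.25,0.04,0,0,0,0.25,0.05,0,0,0,0.25]'

```text
clock: 20.0
position: [0.4887, 0.0043, 0.08]
ee_rot: [0.0, 0.997, 0.082, 0.001]
contact_force: [-0.1, -0.3, -0.3]
width: 0.032
```

step_arm --moves '[0.005,0,0,0,0.25,0.01,0,0,0,0.25,0.015,0,0,0,0.25,0.02,0,0,0,0.25,0.02,0,0,0,0.25]'

```text
clock: 20.5
position: [0.498, 0.0059, 0.0798]
ee_rot: [0.0, 0.997, 0.082, 0.0]
contact_force: [-0.1, -0.5, 0.3]
width: 0.0319
```

```bash
python3 - <<'E'
from h import *
d=wcam('w5.png'); p,m=pose(); print(p,Hi(p)*1e3,manip.get_state()['contact_force'])
s=snap('scene','s5.png')
a=cv2.resize(d['frame'],(480,300)); b=cv2.resize(s['frame'][120:320,170:410],(480,300))
cv2.imwrite('pics/m5.png',np.vstack([a,b]))
E
```

```text
[0.49771674 0.00592828 0.07975863] [-73.46840702 114.44484696] [ 0.04576106 -0.84818654 -0.941529  ]
```

View pics/m5.png

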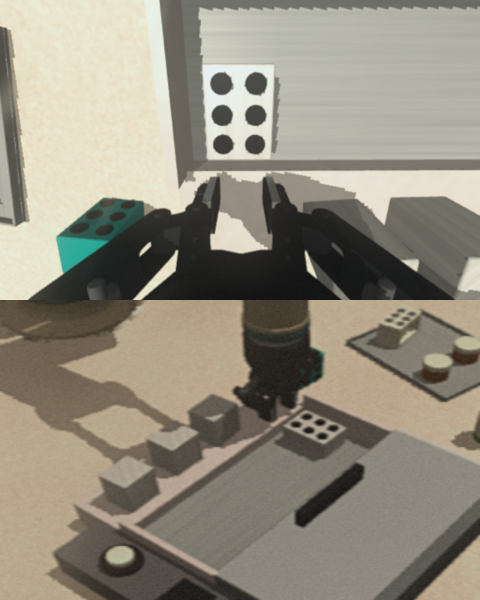

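Block 1 lies flat with its wells up. Block 2 gets the same push after I back off and shift one lane.

step_arm --moves '[-0.05,0,0,0,0.25,-0.1,0,0,0,0.25,-0.17,0,0,0,0.25,-0.17,0.06,0,0,0.25,-0.17,0.11,0,0,0.25]'

```text
clock: 21.1
position: [0.4214, -0.0625, 0.08]
ee_rot: [0.0, 0.997, 0.082, -0.0]
contact_force: [0.8, -0.3, 0.4]
width: 0.0317
```

step_arm --moves '[0,0.043,0,0,0.25,0,0.043,0,0,0.25,0.02,0.043,0,0,0.25,0.04,0.043,0,0,0.25,0.06,0.043,0,0,0.25]'

```text
clock: 21.6
position: [0.4552, -0.0773, 0.0796]
ee_rot: [-0.0, 0.997, 0.083, -0.002]
contact_force: [-3.8, -0.2, 2.8]
width: 0.032
```

step_arm --moves '[0.02,0,0,0,0.25,0.04,0,0,0,0.25,0.05,0,0,0,0.25,0.06,0,0,0,0.25,0.07,0,0,0,0.25]'

```text
clock: 22.1
position: [0.4905, -0.0727, 0.0798]
ee_rot: [0.0, 0.997, 0.082, -0.0]
contact_force: [-3.0, 0.1, 2.1]
width: 0.0317
```

step_arm --moves '[0.01,0,0,0,0.25,0.02,0,0,0,0.25,0.03,0,0,0,0.25,0.04,0,0,0,0.25,0.04,0,0,0,0.25]'

```text
clock: 22.6
position: [0.5113, -0.0696, 0.0799]
ee_rot: [0.0, 0.997, 0.082, 0.001]
contact_force: [0.4, 0.0, 0.1]
width: 0.0319
```

```bash
python3 - <<'E'
from h import *
d=wcam('w6.png'); p,m=pose(); print(p,Hi(p)*1e3,manip.get_state()['contact_force'])
s=snap('scene','s6.png')
a=cv2.resize(d['frame'],(480,300)); b=cv2.resize(s['frame'][120:320,170:410],(480,300))
cv2.imwrite('pics/m6.png',np.vstack([a,b]))
E
```

```text
[ 0.51057662 -0.06955307  0.07974465] [-73.19471332  37.87634917] [ 0.60902935 -0.02832215  0.01547751]
```

View pics/m6.png

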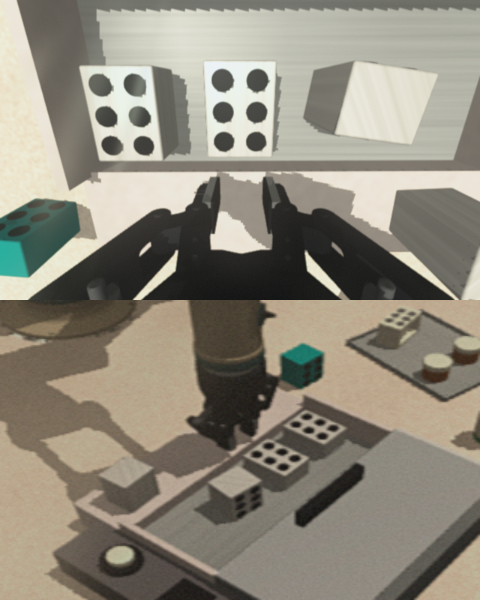

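Block 2 lies flat, wells up. Block 3 was also knocked into the bath, probably by the wide knuckles, and its wells face sideways. I need a closer look at it.

```bash
python3 - <<'E'
from h import *
d=cv2.imread('pics/w6.png'); s=cv2.imread('pics/s6.png')
a=cv2.resize(d[60:220,380:640],(780,480)); a=a[:,:]
b=cv2.resize(s[200:300,240:340],(400,400),interpolation=cv2.INTER_CUBIC)
a=cv2.resize(d[60:210,390:600],(400,286),interpolation=cv2.INTER_CUBIC)
c=np.zeros((400,800,3),np.uint8); c[:,:400]=b; c[:286,400:]=a; cv2.imwrite('pics/m7.png',c)
E
```

```text
(no output)
```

View pics/m7.png

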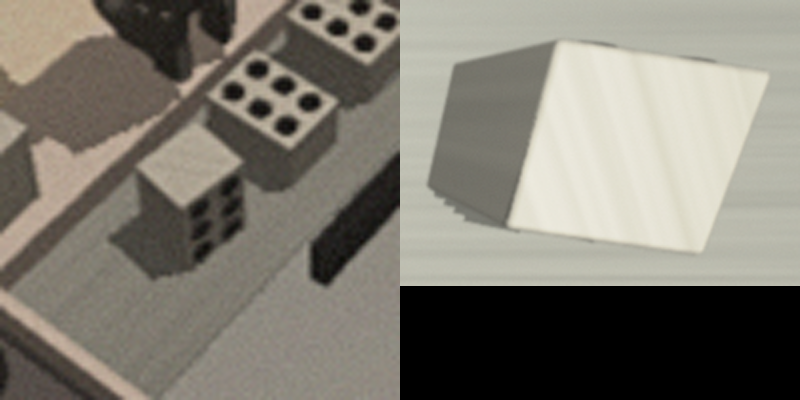

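Block 3 now stands upright in the bath, turned half over, with its wells facing heater +x. It needs tipping back toward −x to bring the wells up. First I measure its pose and the real height of the fingertips.

```bash
python3 - <<'E'
from h import *
im=load('w6.png')
c=[px2w(im,u,v,.094) for u,v in [(473,81),(583,98),(548.5,192),(447.7,179.6)]]
h=np.array([Hi(x)*1e3 for x in c]); print(h.round(0).tolist(),h.mean(0))
e=[np.linalg.norm(h[i]-h[(i+1)%4]) for i in range(4)]; print(np.round(e))
a=(h[0]+h[3]-h[1]-h[2])/2; print('yaw of y side',np.degrees(np.arctan2(a[1],a[0]))-90); b=(h[0]+h[1]-h[2]-h[3])/2; print(np.degrees(np.arctan2(b[1],b[0])))
# block4 tops, fingertip
T=np.array(im['T_tool_cam']); Ti=np.linalg.inv(T)
for t in (0,.004,.008,.012,.016):
    for x in (11,):
        q=Ti@[x/1e3,-.016,t,1]; print(t,q[:2]/q[2]*im['fx']+[im['cx'],im['cy']])
b2=[px2w(im,u*4/3,v*4/3,.07) for u,v in [(205,62),(275,62),(272,156),(208,156)]]; print(np.round([Hi(x)*1e3 for x in b2]).tolist())
b1=[px2w(im,u*4/3,v*4/3,.07) for u,v in [(80,67),(145,66),(165,158),(101,160)]]; print(np.round([Hi(x)*1e3 for x in b1]).tolist())
E
```

```text
[[13.0, -21.0], [7.0, -65.0], [-31.0, -60.0], [-26.0, -16.0]] [ -9.10844842 -40.42109851]
[44. 38. 45. 39.]
yaw of y side -7.639395105008546
-6.579985575098134
0 [290.05359697 241.66169836]
0.004 [290.87193981 238.22903202]
0.008 [291.64858602 234.97126864]
0.012 [292.38664327 231.87537268]
0.016 [293.08891786 228.92957263]
[[15.0, 60.0], [15.0, 16.0], [-47.0, 16.0], [-47.0, 61.0]]
[[12.0, 138.0], [13.0, 97.0], [-48.0, 92.0], [-50.0, 137.0]]
```

```bash
python3 - <<'E'
from h import *
p,m=pose(); a=9.46
plan([(*p[:2],.17,a),(*H(-.0475,-.040,.17),a),(*H(-.0475,-.040,.052),a),(*H(-.006,-.04,.052),a),(*H(-.006,-.04,.20),a)])
E
```

```text
-> [ 0.51  -0.069  0.17   9.46 ] [0.0000, 0.0000, -0.1807, -0.0003] rows>= 2
-> [ 0.549 -0.142  0.17   9.46 ] [0.0523, 0.1560, -0.0000, 0.0000] rows>= 2
-> [ 0.549 -0.142  0.052  9.46 ] [0.0000, 0.0000, 0.2360, 0.0000] rows>= 3
-> [ 0.59  -0.135  0.052  9.46 ] [0.0830, -0.0000, -0.0000, 0.0000] rows>= 1
-> [ 0.59  -0.135  0.2    9.46 ] [0.0000, 0.0000, -0.2960, 0.0000] rows>= 3
```

step_arm --moves '[0,0,-0.09,0,1,0,0,-0.18,0,1,0.02,0.06,-0.18,0,1,0.045,0.13,-0.18,0,1,0.052,0.156,-0.18,0,1]'

```text
clock: 23.2
position: [0.5502, -0.1449, 0.1704]
ee_rot: [0.001, 0.997, 0.081, 0.001]
contact_force: [-0.2, 0.7, 0.6]
width: 0.0
```

step_arm --moves '[0,0,0,0,1,0,0,0.08,0,1,0,0,0.15,0,1,0,0,0.21,0,1,0,0,0.23,0,1]'

```text
clock: 23.7
position: [0.5447, -0.1398, 0.0515]
ee_rot: [-0.002, 0.997, 0.082, -0.004]
contact_force: [-0.4, 0.1, -0.1]
width: -0.0003
```

```bash
python3 - <<'E'
from h import *
p,m=pose(); s=manip.get_state(); print(p,Hi(p)*1e3,s['contact_force'],s['width'])
plan([(*H(-.006,-.04,.052),9.46)])
E
```

```text
[ 0.54468705 -0.13982119  0.05154471] [-51.10251001 -37.0440453 ] [-0.3779264   0.11218202 -0.07090196] -0.00032334005974561224
-> [ 0.59  -0.135  0.052  9.46 ] [0.0902, 0.0058, -0.0009, -0.0003] rows>= 1
```

step_arm --moves '[0,0,0,0,1,0.01,0,0,0,1,0.02,0,0,0,1,0.03,0,0,0,1,0.04,0,0,0,1]'

```text
clock: 24.2
position: [0.5688, -0.1392, 0.0559]
ee_rot: [0.001, 0.997, 0.082, 0.0]
contact_force: [-2.6, 0.2, 0.7]
width: 0.0
```

step_arm --moves '[0.01,0,0,0,1,0.02,0,0,0,1,0.03,0,0,0,1,0.043,0,0,0,1,0.043,0,0,0,1]'

```text
clock: 24.7
position: [0.5908, -0.1354, 0.0547]
ee_rot: [0.0, 0.997, 0.082, 0.001]
contact_force: [-0.3, -0.2, -0.7]
width: -0.0001
```

step_arm --moves '[-0.01,0,0,0,1,-0.01,0,-0.09,0,1,-0.01,0,-0.18,0,1,-0.01,0,-0.26,0,1,-0.01,0,-0.296,0,1]'

```text
clock: 25.2
position: [0.5862, -0.1369, 0.2073]
ee_rot: [0.001, 0.997, 0.082, 0.004]
contact_force: [0.8, 0.5, -0.2]
width: -0.0001
```

```bash
python3 - <<'E'
from h import *
d=wcam('w8.png')
p,m=pose(); s=manip.get_state(); print(p,Hi(p)*1e3,s['contact_force'],s['width'])
plan([(*H(-.005,-.04,.2),39.46),(*H(-.0,-.04,.2),69.46),(*H(.0095,-.04,.2),99.46),(*H(.0095,-.04,.08),99.46)])
E
```

```text
[ 0.58707355 -0.13716656  0.20906275] [ -8.85643613 -41.39502023] [0.72201638 0.53974119 1.6579162 ] -0.0001339412615723383
-> [ 0.591 -0.135  0.2   39.46 ] [0.0077, -0.0028, 0.0181, -0.1671] rows>= 4
-> [ 0.596 -0.134  0.2   69.46 ] [0.0087, 0.0050, -0.0000, -0.1667] rows>= 4
-> [ 0.605 -0.133  0.2   99.46 ] [0.0095, 0.0165, -0.0000, -0.1667] rows>= 4
-> [ 6.050e-01 -1.330e-01  8.000e-02  9.946e+01] [0.0000, 0.0000, 0.2400, 0.0000] rows>= 3
```

View pics/w8.png

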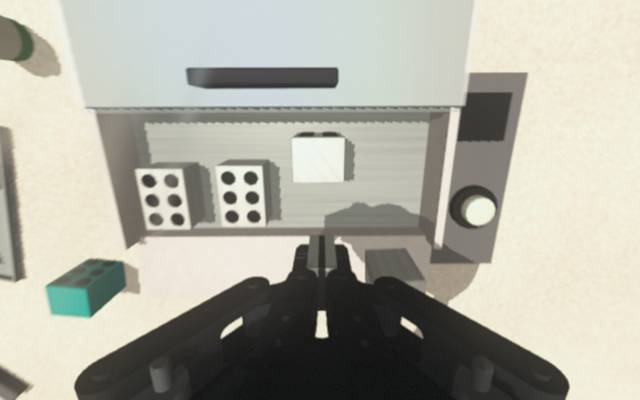

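Block 3 is still upright and now square to the bath. Its top spans (292,138) to (345,182), and its wells show at the +x edge.

```bash
python3 - <<'E'
from h import *
im=load('w8.png')
def q(n,L,z): 
    h=np.array([Hi(px2w(im,u,v,z))*1e3 for u,v in L]); print(n,h.round(0).tolist(),h.mean(0).round(1))
q('b3',[(292,138),(344,138),(345,181),(294,182)],.094)
q('cover edge',[(86,107),(465,106)],.086); q('bar',[(187,69),(336,68)],.118); q('barfront',[(187,86),(338,86)],.090)
q('button',[(480,210)],.065); q('b2',[(217,165),(264,165),(268,227),(220,227)],.07); q('b1',[(136,171),(189,166),(190,224),(149,229)],.07)
E
```

```text
b3 [[44.0, -16.0], [44.0, -61.0], [6.0, -63.0], [5.0, -17.0]] [ 24.5 -39.2]
cover edge [[70.0, 160.0], [70.0, -165.0]] [69.6 -2.5]
bar [[95.0, 55.0], [95.0, -52.0]] [95.1  1.6]
barfront [[86.0, 69.0], [86.0, -55.0]] [85.7  7. ]
button [[-33.0, -206.0]] [ -32.7 -206.3]
b2 [[16.0, 60.0], [16.0, 14.0], [-49.0, 14.0], [-49.0, 64.0]] [-16.3  37.8]
b1 [[11.0, 139.0], [15.0, 87.0], [-45.0, 94.0], [-51.0, 137.0]] [-17.5 114.3]
```

step_arm --moves '[0.008,-0.003,0.018,-0.167,-0.765,0.008,-0.003,0.018,-0.167,-0.765,0.008,-0.003,0.018,-0.167,-0.765,0.008,-0.003,0.018,-0.167,-0.765,0.008,-0.003,0.018,-0.167,-0.765]'

```text
clock: 25.75
position: [0.5876, -0.134, 0.1928]
ee_rot: [-0.0, 0.941, 0.337, -0.0]
contact_force: [0.2, 0.1, 0.4]
width: 0.072
```

step_arm --moves '[0.009,0.005,0,-0.167,-0.765,0.009,0.005,0,-0.167,-0.765,0.009,0.005,0,-0.167,-0.765,0.009,0.005,0,-0.167,-0.765,0.009,0.005,0,-0.167,-0.765]'

```text
clock: 26.25
position: [0.5929, -0.1331, 0.1932]
ee_rot: [-0.0, 0.822, 0.569, -0.0]
contact_force: [1.1, -0.3, -0.3]
width: 0.0748
```

step_arm --moves '[0.01,0.019,0,-0.167,-0.765,0.01,0.019,0,-0.167,-0.765,0.01,0.019,0,-0.167,-0.765,0.01,0.019,0,-0.167,-0.765,0.01,0.019,0,-0.167,-0.765]'

```text
clock: 26.75
position: [0.6037, -0.1318, 0.1934]
ee_rot: [-0.0, 0.647, 0.763, -0.0]
contact_force: [0.0, 0.2, -0.6]
width: 0.0753
```

```bash
python3 - <<'E'
from h import *
get_image('top'); p,m=pose(); s=manip.get_state(); print(p,Hi(p)*1e3,s['width'],np.degrees(np.arctan2(m[1,0],m[0,0])))
plan([(*H(.0105,-.04,.087),99.46)])
E
```

```text
[ 0.60369073 -0.13183533  0.19347671] [  8.41117315 -38.86866289] 0.07549899723488095 99.3652361109894
-> [ 6.060e-01 -1.330e-01  8.700e-02  9.946e+01] [-0.0023, 0.0042, 0.2130, -0.0005] rows>= 3
```

step_arm --moves '[-0.002,0.005,0.03,0,-0.765,-0.002,0.005,0.07,0,-0.765,-0.002,0.005,0.11,0,-0.765,-0.002,0.005,0.13,0,-0.765,-0.002,0.005,0.14,0,-0.765]'

```text
clock: 27.3
position: [0.6059, -0.1323, 0.1227]
ee_rot: [-0.001, 0.646, 0.763, -0.0]
contact_force: [-0.4, 0.7, 0.9]
width: 0.075
```

step_arm --moves '[0,0,0.02,0,-0.765,0,0,0.04,0,-0.765,0,0,0.06,0,-0.765,0,0,0.072,0,-0.765,0,0,0.072,0,-0.765]'

```text
clock: 27.8
position: [0.6058, -0.1322, 0.0867]
ee_rot: [-0.001, 0.646, 0.764, -0.0]
contact_force: [-0.2, 0.8, 0.5]
width: 0.075
```

```bash
python3 - <<'E'
from h import *
p,m=pose(); s=manip.get_state(); print(p,Hi(p)*1e3,s['width'],s['contact_force'])
E
```

```text
[ 0.60581921 -0.13223969  0.08666723] [ 10.44419976 -39.61749581] 0.07497710811191709 [-0.22318055  0.84790969  0.47866213]
```

step_arm --moves '[0,-0.012,0,0,-0.765,0,-0.024,0,0,-0.765,0,-0.036,0,0,-0.765,0,-0.046,0,0,-0.765,0,-0.056,0,0,-0.765]'

```text
clock: 28.3
position: [0.578, -0.1372, 0.0881]
ee_rot: [-0.0, 0.646, 0.764, -0.0]
contact_force: [-0.3, -1.8, 0.2]
width: 0.0754
```

step_arm --moves '[0,-0.008,0,0,-0.765,0,-0.016,0,0,-0.765,0,-0.024,0,0,-0.765,0,-0.03,0,0,-0.765,0,-0.03,0,0,-0.765]'

```text
clock: 28.8
position: [0.5635, -0.1396, 0.0877]
ee_rot: [-0.0, 0.646, 0.764, -0.0]
contact_force: [0.0, 0.5, 0.2]
width: 0.0753
```

```bash
python3 - <<'E'
from h import *
p,m=pose(); s=manip.get_state(); print(p,Hi(p)*1e3,s['width'],s['contact_force'])
d=wcam('w9.png'); s=snap('scene','s9.png')
a=cv2.resize(d['frame'],(480,300)); b=cv2.resize(s['frame'][120:320,170:410],(480,300))
cv2.imwrite('pics/m9.png',np.vstack([a,b]))
E
```

```text
[ 0.56352608 -0.13961387  0.08768089] [-32.48580358 -39.93718835] 0.07528638266210333 [0.02510464 0.53337168 0.20727617]
```

View pics/m9.png

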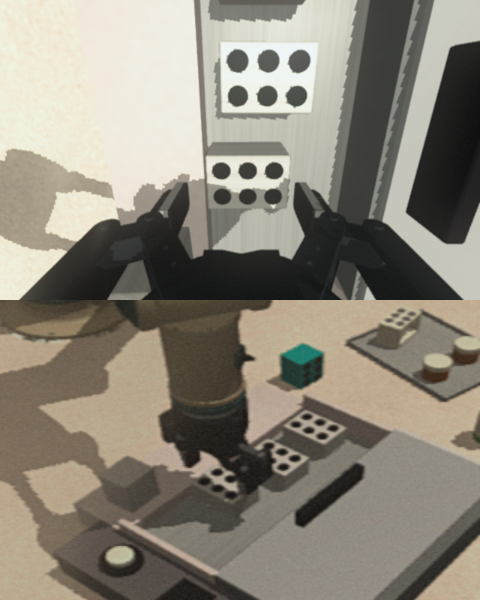

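Block 3 now lies flat with its wells up. Next is block 4.

```bash
python3 - <<'E'
from h import *
p,m=pose()
plan([(*p[:2],.17,99.4),(*H(-.06,-.06,.2),69.46),(*H(-.11,-.09,.2),39.46),(*H(-.147,-.113,.2),9.46),(*H(-.147,-.113,.080),9.46),(*H(-.073,-.113,.080),9.46)])
im=load('w9.png')
print(np.round([Hi(px2w(im,u*4/3,v*4/3,.07))*1e3 for u,v in [(205,155),(290,155),(292,209),(207,209)]]).tolist())
E
```

```text
-> [ 0.564 -0.14   0.17  99.4  ] [0.0000, 0.0000, -0.1644, 0.0010] rows>= 2
-> [ 0.54  -0.164  0.2   69.46 ] [-0.0400, -0.0562, -0.0600, 0.1663] rows>= 4
-> [ 0.495 -0.202  0.2   39.46 ] [-0.1020, -0.0566, -0.0000, 0.1667] rows>= 4
-> [ 0.463 -0.231  0.2    9.46 ] [-0.0871, 0.0028, -0.0000, 0.1667] rows>= 4
-> [ 0.463 -0.231  0.08   9.46 ] [0.0000, 0.0000, 0.2400, 0.0000] rows>= 3
-> [ 0.536 -0.218  0.08   9.46 ] [0.1480, -0.0000, -0.0000, 0.0000] rows>= 2
[[-60.0, -16.0], [3.0, -16.0], [8.0, -62.0], [-61.0, -62.0]]
```

step_arm --moves '[0,0,-0.08,0,-0.765,0,0,-0.164,0,-0.5,0,0,-0.2,0,0.25,0,0,-0.225,0,0.25,0,0,-0.225,0,0.25]'

```text
clock: 29.4
position: [0.565, -0.1398, 0.2018]
ee_rot: [0.002, 0.646, 0.764, 0.001]
contact_force: [-0.2, -0.9, 0.1]
width: 0.0322
```

step_arm --moves '[-0.04,-0.056,0,0.167,0.25,-0.04,-0.056,0,0.167,0.25,-0.04,-0.056,0,0.167,0.25,-0.04,-0.056,0,0.167,0.25,-0.04,-0.056,0,0.167,0.25]'

```text
clock: 29.9
position: [0.5389, -0.1636, 0.1984]
ee_rot: [-0.001, 0.822, 0.57, -0.001]
contact_force: [0.3, 0.3, 0.1]
width: 0.0321
```

step_arm --moves '[-0.102,-0.057,0,0.167,0.25,-0.102,-0.057,0,0.167,0.25,-0.102,-0.057,0,0.167,0.25,-0.102,-0.057,0,0.167,0.25,-0.102,-0.057,0,0.167,0.25]'

```text
clock: 30.4
position: [0.4947, -0.2016, 0.1992]
ee_rot: [-0.001, 0.941, 0.338, -0.001]
contact_force: [0.1, 0.4, -0.5]
width: 0.0321
```

step_arm --moves '[-0.087,0.003,0,0.167,0.25,-0.087,0.003,0,0.167,0.25,-0.087,0.003,0,0.167,0.25,-0.087,0.003,0,0.167,0.25,-0.087,0.003,0,0.167,0.25]'

```text
clock: 30.9
position: [0.4624, -0.2304, 0.1996]
ee_rot: [-0.0, 0.997, 0.083, -0.0]
contact_force: [0.5, -0.5, 0.3]
width: 0.0323
```

```bash
python3 - <<'E'
from h import *
get_image('top'); p,m=pose(); s=manip.get_state(); print(p,Hi(p)*1e3,s['width'],np.degrees(np.arctan2(m[1,0],m[0,0])))
plan([(*H(-.147,-.113,.080),9.46)])
E
```

```text
[ 0.46244285 -0.23033055  0.1997048 ] [-147.10947168 -112.79835652] 0.03215902633791071 9.606821699847314
-> [ 0.463 -0.231  0.08   9.46 ] [0.0002, 0.0004, 0.2394, 0.0008] rows>= 3
```

step_arm --moves '[0,0,0.08,0,0.25,0,0,0.16,0,0.25,0,0,0.22,0,0.25,0,0,0.238,0,0.25,0,0,0.238,0,0.25]'

```text
clock: 31.45
position: [0.462, -0.23, 0.0801]
ee_rot: [-0.001, 0.997, 0.083, -0.001]
contact_force: [-0.2, 0.0, 0.0]
width: 0.0318
```

step_arm --moves '[0.02,0,0,0,0.25,0.04,0,0,0,0.25,0.06,0,0,0,0.25,0.075,0,0,0,0.25,0.085,0,0,0,0.25]'

```text
clock: 31.95
position: [0.5057, -0.2237, 0.0819]
ee_rot: [0.0, 0.997, 0.082, 0.0]
contact_force: [-2.2, -0.7, 1.9]
width: 0.0321
```

step_arm --moves '[0.01,0,0,0,0.25,0.02,0,0,0,0.25,0.03,0,0,0,0.25,0.04,0,0,0,0.25,0.05,0,0,0,0.25]'

```text
clock: 32.45
position: [0.5302, -0.2195, 0.0812]
ee_rot: [0.0, 0.997, 0.082, 0.001]
contact_force: [-0.7, 0.3, -0.8]
width: 0.0321
```

step_arm --moves '[0.005,0,0,0,0.25,0.01,0,0,0,0.25,0.013,0,0,0,0.25,0.013,0,0,0,0.25,0.013,0,0,0,0.25]'

```text
clock: 32.95
position: [0.5355, -0.2185, 0.0813]
ee_rot: [0.0, 0.997, 0.082, -0.0]
contact_force: [-0.4, 1.0, -0.3]
width: 0.0318
```

```bash
python3 - <<'E'
from h import *
p,m=pose(); s=manip.get_state(); print(p,Hi(p)*1e3,s['width'],s['contact_force'])
d=wcam('w10.png'); s=snap('scene','s10.png')
a=cv2.resize(d['frame'],(480,300)); b=cv2.resize(s['frame'][120:320,170:410],(480,300))
cv2.imwrite('pics/m10.png',np.vstack([a,b]))
E
```

```text
[ 0.53549256 -0.21849476  0.08128226] [ -73.10790478 -113.13499254] 0.031830289951075605 [-0.39244038  0.96460673 -0.33696653]
```

View pics/m10.png

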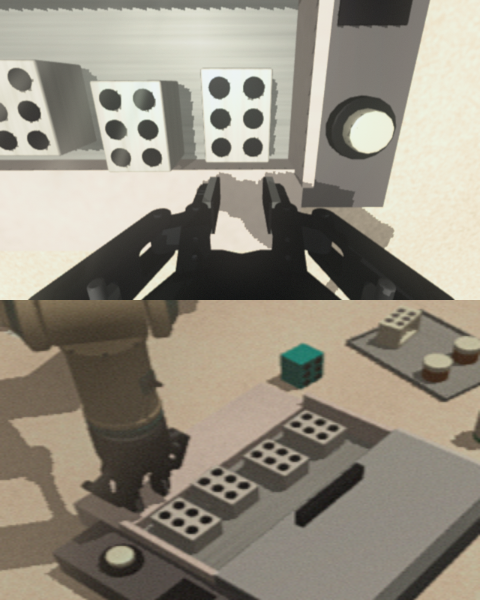

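All four blocks lie flat in the bath, wells up. The tray contents are unchanged. Next is the cover.

```bash
python3 - <<'E'
from h import *
p,m=pose(); a=9.46
plan([(*p[:2],.2,a),(*H(.025,-.055,.2),a),(*H(.123,0,.2),a),(*H(.123,0,.112),a),(*H(-.036,0,.112),a)])
r=[]
for f,u,v in [('w8.png',480,210),('w10.png',493,176)]:
    im=load(f); print([(Hi(px2w(im,u,v,z))*1e3).round(1).tolist() for z in (.055,.06,.065,.07)])
im=load('top0.png'); print([(Hi(px2w(im,*c2p(725,267),z)+[.003,0.002,0])*1e3).round(1).tolist() for z in (.06,.065,.07)])
E
```

```text
-> [ 0.535 -0.219  0.2    9.46 ] [0.0000, 0.0000, -0.2374, -0.0004] rows>= 3
-> [ 0.623 -0.145  0.2    9.46 ] [0.1963, -0.1163, -0.0000, 0.0000] rows>= 3
-> [ 0.71  -0.075  0.2    9.46 ] [0.1960, -0.1100, -0.0000, 0.0000] rows>= 3
-> [ 0.71  -0.075  0.112  9.46 ] [0.0000, 0.0000, 0.1760, 0.0000] rows>= 2
-> [ 0.553 -0.101  0.112  9.46 ] [-0.3180, 0.0000, -0.0000, 0.0000] rows>= 4
[[-36.3, -212.4], [-34.5, -209.4], [-32.7, -206.3], [-30.9, -203.3]]
[[-34.0, -211.4], [-32.8, -208.2], [-31.7, -205.1], [-30.5, -201.9]]
[[-26.7, -203.4], [-27.3, -201.8], [-27.8, -200.2]]
```

step_arm --moves '[0,0,-0.08,0,1,0,0,-0.16,0,1,0,0,-0.237,0,1,0.07,-0.04,-0.237,0,1,0.15,-0.085,-0.237,0,1]'

```text
clock: 33.55
position: [0.6033, -0.1653, 0.2024]
ee_rot: [0.001, 0.997, 0.08, 0.002]
contact_force: [0.1, -0.8, -0.5]
width: 0.0002
```

step_arm --moves '[0.08,-0.05,0,0,1,0.16,-0.1,0,0,1,0.22,-0.13,0,0,1,0.242,-0.141,0,0,1,0.242,-0.141,0,0,1]'

```text
clock: 34.05
position: [0.7112, -0.074, 0.199]
ee_rot: [0.0, 0.997, 0.083, -0.0]
contact_force: [-0.6, -0.5, 0.9]
width: 0.0
```

step_arm --moves '[0,0,0.05,0,1,0,0,0.1,0,1,0,0,0.14,0,1,0,0,0.165,0,1,0,0,0.176,0,1]'

```text
clock: 34.55
position: [0.7089, -0.0761, 0.1106]
ee_rot: [-0.0, 0.997, 0.081, -0.001]
contact_force: [-0.8, 0.1, 0.0]
width: -0.0001
```

```bash
python3 - <<'E'
from h import *
get_image('top'); p,m=pose(); s=manip.get_state(); print(p,Hi(p)*1e3,s['width'],s['contact_force'])
plan([(*H(-.036,0,.112),9.46)])
E
```

```text
[ 0.70915479 -0.07595938  0.11053639] [121.62729326  -1.09433348] -0.0002285376794842232 [-0.05433688  0.90712537 -0.4010036 ]
-> [ 0.553 -0.101  0.112  9.46 ] [-0.3153, -0.0014, -0.0029, -0.0007] rows>= 4
```

step_arm --moves '[-0.02,0,0,0,1,-0.04,0,0,0,1,-0.07,0,0,0,1,-0.1,0,0,0,1,-0.13,0,0,0,1]'

```text
clock: 35.1
position: [0.6466, -0.0862, 0.1132]
ee_rot: [0.001, 0.997, 0.082, 0.002]
contact_force: [2.2, -0.5, -0.9]
width: -0.0001
```

step_arm --moves '[-0.03,0,0,0,1,-0.06,0,0,0,1,-0.09,0,0,0,1,-0.115,0,0,0,1,-0.135,0,0,0,1]'

```text
clock: 35.6
position: [0.5796, -0.0972, 0.1131]
ee_rot: [0.001, 0.997, 0.082, 0.001]
contact_force: [3.0, 0.4, 1.6]
width: 0.0
```

step_arm --moves '[-0.012,0,0,0,1,-0.024,0,0,0,1,-0.036,0,0,0,1,-0.046,0,0,0,1,-0.05,0,0,0,1]'

```text
clock: 36.1
position: [0.5546, -0.1007, 0.1117]
ee_rot: [-0.0, 0.997, 0.082, -0.0]
contact_force: [1.4, -0.7, 0.4]
width: 0.0003
```

```bash
python3 - <<'E'
from h import *
p,m=pose(); s=manip.get_state(); print(p,Hi(p)*1e3,s['contact_force'])
E
```

```text
[ 0.55459127 -0.10071282  0.1116733 ] [-34.90263997  -0.09648708] [ 1.35900295 -0.72163369  0.39335028]
```

step_arm --moves '[-0.002,0,0,0,1,-0.004,0,0,0,1,-0.005,0,0,0,1]'

```text
clock: 36.4
position: [0.5527, -0.101, 0.1116]
ee_rot: [-0.0, 0.997, 0.082, -0.0]
contact_force: [1.2, 0.4, 0.7]
width: 0.0
```

step_arm --moves '[-0.001,0,0,0,1,-0.002,0,0,0,1,-0.003,0,0,0,1]'

```text
clock: 36.7
position: [0.5524, -0.1011, 0.1117]
ee_rot: [-0.0, 0.997, 0.082, 0.001]
contact_force: [6.3, 2.6, -2.3]
width: 0.0003
```

```bash
python3 - <<'E'
from h import *
p,m=pose(); s=manip.get_state(); print(p,Hi(p)*1e3,s['contact_force'])
E
```

```text
[ 0.55237317 -0.10111444  0.11174206] [-37.1565802   -0.12791965] [ 6.30617445  2.59003391 -2.30150436]
```

```bash
python3 - <<'E'
from h import *
a=9.46
plan([(*H(-.03,0,.112),a),(*H(-.03,0,.18),a),(*H(-.03,-.1,.18),a),(*H(-.03,-.203,.16),a),(*H(-.03,-.203,.088),a)])
E
```

```text
-> [ 0.559 -0.1    0.112  9.46 ] [0.0143, -0.0003, -0.0005, -0.0005] rows>= 1
-> [ 0.559 -0.1    0.18   9.46 ] [0.0000, 0.0000, -0.1360, 0.0000] rows>= 2
-> [ 0.576 -0.198  0.18   9.46 ] [0.0000, 0.2000, -0.0000, 0.0000] rows>= 2
-> [ 0.593 -0.3    0.16   9.46 ] [0.0000, 0.2060, 0.0400, 0.0000] rows>= 3
-> [ 0.593 -0.3    0.088  9.46 ] [0.0000, 0.0000, 0.1440, 0.0000] rows>= 2
```

step_arm --moves '[0.015,0,0,0,1,0.015,0,-0.07,0,1,0.015,0,-0.137,0,1,0.015,0.06,-0.137,0,1,0.015,0.12,-0.137,0,1]'

```text
clock: 37.2
position: [0.5683, -0.1596, 0.1817]
ee_rot: [0.001, 0.997, 0.083, -0.0]
contact_force: [-0.4, 0.7, -0.0]
width: -0.0002
```

step_arm --moves '[0,0.08,0,0,1,0,0.16,0.01,0,1,0,0.24,0.02,0,1,0,0.286,0.04,0,1,0,0.286,0.04,0,1]'

```text
clock: 37.7
position: [0.5906, -0.3029, 0.1576]
ee_rot: [-0.001, 0.997, 0.08, -0.002]
contact_force: [-0.6, 1.0, -0.3]
width: -0.0004
```

step_arm --moves '[0,0,0.04,0,1,0,0,0.08,0,1,0,0,0.11,0,1,0,0,0.13,0,1,0,0,0.14,0,1]'

```text
clock: 38.2
position: [0.5908, -0.2987, 0.0892]
ee_rot: [-0.001, 0.997, 0.082, -0.001]
contact_force: [-2.2, 1.5, 3.4]
width: -0.0002
```

step_arm --moves '[0,0,0,0,1,0,0,0.004,0,1,0,0,0.008,0,1]'

```text
clock: 38.5
position: [0.5922, -0.3003, 0.0874]
ee_rot: [0.0, 0.997, 0.082, 0.001]
contact_force: [-1.6, 2.5, 3.8]
width: -0.0002
```

step_arm --moves '[0,0,0.004,0,1,0,0,0.008,0,1]'

```text
clock: 38.7
position: [0.5922, -0.3004, 0.0848]
ee_rot: [0.0, 0.997, 0.082, 0.001]
contact_force: [-5.6, 4.3, 20.3]
width: -0.0002
```

```bash
python3 - <<'E'
from h import *
p,m=pose(); s=manip.get_state(); print(p,Hi(p)*1e3,s['contact_force'])
E
```

```text
[ 0.59223294 -0.30037472  0.0847845 ] [ -30.60306035 -203.23014739] [-5.5636601   4.29404442 20.29069736]
```

The force rises from 4 N to 20 N, so the button is fully down. I hold it briefly, then retreat.

step_arm --moves '[0,0,0,0,1,0,0,0,0,1,0,0,-0.05,0,1,0,0,-0.13,0,1,0,0,-0.22,0,1]'

```text
clock: 39.2
position: [0.5912, -0.3006, 0.192]
ee_rot: [-0.0, 0.997, 0.082, -0.001]
contact_force: [0.6, -0.7, -0.1]
width: -0.0
```

step_arm --moves '[-0.05,0.09,-0.05,0,1,-0.1,0.17,-0.1,0,1,-0.15,0.25,-0.1,0,1,-0.2,0.33,-0.1,0,1,-0.24,0.4,-0.1,0,1]'

```text
clock: 39.7
position: [0.5048, -0.5203, 0.2429]
ee_rot: [0.001, 0.997, 0.081, 0.0]
contact_force: [1.0, -0.0, -0.1]
width: 0.0
```

```bash
python3 - <<'E'
from h import *
t=snap('top','topF.png'); s=snap('scene','sF.png'); print(pose()[0])
b=cv2.convertScaleAbs(t['frame'][80:275,170:465],alpha=1.6,beta=10); b=cv2.resize(b,(560,370),interpolation=cv2.INTER_CUBIC)
a=cv2.resize(s['frame'][120:350,180:440],(260*370//230,370))[:,:]
a=cv2.resize(s['frame'][140:350,180:440],(280,226)); c=np.zeros((600,560,3),np.uint8); c[:370]=b; c[372:598,:280]=a; cv2.imwrite('pics/mF.png',c)
E
```

```text
[ 0.50270702 -0.52422636  0.24125734]
```

View pics/mF.png

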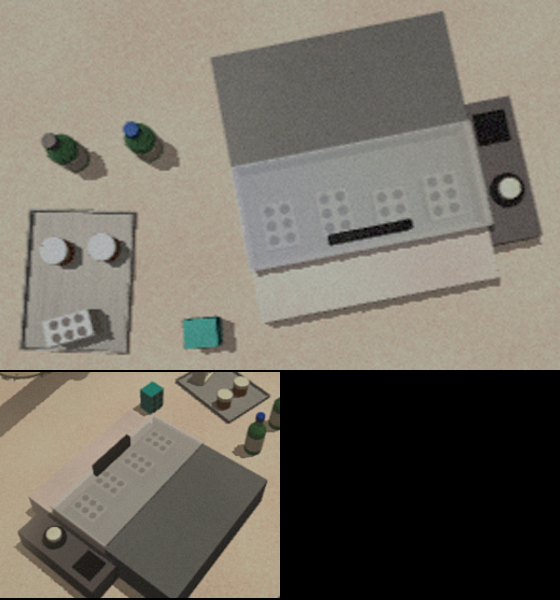

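The cover is shut over four blocks with their wells up, the tray holds the rack and both jars, and the bottles and the turquoise decoy have not moved. I'll check the bar position and hand in.

```bash
python3 - <<'E'
from h import *
im=load('topF.png'); h=Hi(px2w(im,170+370*295/560,80+230*195/370,.118)+[.003,.002,0])*1e3; print('bar',h,'joint~',100-h[0])
s=manip.get_state(); print(s['clock'],s['contact_force'],abs(s['qd']).max())
if 100-h[0]>147: job.sign_off(); print('signed')
E
```

```text
bar [-52.48377599   2.58861581] joint~ 152.4837759861356
39.8 [-0.68731932  1.26188254 -0.2948193 ] 0.08319093021881463
the job is handed in; nothing more can be done
signed
```

The heater is ready and the job is handed in, at about 40 s on the robot's clock. The sign-off reports no verdict, so what follows is what my own checks showed.

- **Tray:** the rack and both jars stand in the steel tray, released.
- **Blocks:** all four lie in the bath with their wells up, seen through the cover in the last pictures.
- **Cover:** it was pushed to its stop, where the force rose to 6 N. The last picture puts the joint at about 152 mm of 155.
- **Start button:** it was pressed after the cover was shut. The force reached about 20 N, well past the 5 N needed for full travel.
- **Left alone:** the culture bottles and the turquoise look-alike show no movement, and the arm is clear of everything.

**Mishap with block 3:** while I pushed block 2, the gripper's wide knuckles very likely caught block 3. It tumbled too far and stood upright in the bath with its wells facing the housing. I slid it along the bath floor and tipped it back flat without lifting it.

The one small disagreement was a 2 to 3 mm offset between the top and wrist cameras, which I corrected for.

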